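Swap the ear-plug box and the screw jar behind the cans

ROBOT

A 6-joint arm with a two-finger parallel gripper is mounted at the origin on a cart in front of the work surface, level with it; the furniture and walls round the work are solid. World frame = base frame: x ahead of the robot, y to its left, z up, the work surface at z = 0. Lengths are in m, angles in rad, forces in N, time in s.
With the tool pointing down it reaches from about 0.35 to 0.85 m from the base axis. Payload 8.1 kg.
Tool frame: the origin (TCP) lies at the very end of the fingers, on their centre line; the grasp point (between the pads) lies 19 mm behind it (pinch_z is the distance from the TCP to the grasp point, in m); z points along the fingers, y is the direction in which the jaws open and shut (so a half turn about z gives the same grasp; the last joint's range is limited). The gripper opens to 93 mm and grips with 3 to 60 N. Pads are 15 mm wide; open, the fingers measure 128 mm over their backs; the gripper's body (75 mm by 188 mm) begins 65 mm behind the grasp point.
Start: joints at [-1.218, 0.13, 1.488, -0, 1.523, -0.085], TCP at [0.254, -0.543, 0.219] pointing down, gripper open.
Joint ranges: [-2.96, 2.96], [-0.89, 2.26], [0.02, 2.5], [-1.34, 4.48], [0, 2.73], [-2.66, 2.66]. Speed limits (rad/s): [2.39, 2.39, 2.79, 3.14, 3.14, 3.14].

INTERFACE

Orientations are given as a rotation vector (axis times angle).
In Python, from plant import * gives the robot as it stands.
- The arm moves only by the tool move_arm, never from a script. Its argument "series" is a list of rows, each a list of 7 numbers: the shift along the tool's x, y, z each as a share of 10 cm, from -1 to 1, then the turn, a rotation vector about the tool's x, y, z each as a share of 180 degrees, from -1 to 1, then the opening, from -1 (shut) to 1 (fully open). In form: [[dx, dy, dz, rx, ry, rz, jaw], ...]. A call has 1 to 8 rows; each row is the pose to reach, as a shift and turn from the pose commanded when the call began, along the tool's axes at that moment, turning the shorter way round; what a row does not reach only later rows make up. A row lasts 1/10 s, in which the tool goes at most 50 mm and 8.59 degrees, less where a joint would pass 70% of its speed; a pose out of reach is approached as far as the arm can. A call with a number of a shift or a turn outside -1 to 1 is refused whole. A call with a gripper value outside its range is refused whole. The fingers move at their own pace and stop on an object; "squeeze" is the grip in N (left out, the last holds). Time passes only in rows, so rows that repeat a pose let the fingers close. It gives the time, the measured TCP pose, the force and the opening at its end, in the units of the state.
- read_state(): the state, without advancing time (a new reading comes with each control period).
- read_camera(name): name is "side" or "top"; returns a dict with "frame" (400x640x3 uint8, red, green, blue), "K" (3x3 intrinsics, pixels), "rvec" (rotation vector, rad) and "tvec" (3), from world to camera coordinates, as OpenCV has them. Camera axes: x right, y down, z forward; pixel columns grow to the right and rows downward; lengths in m; the calibration is good to about 2 mm. A picture is of the moment at which its call begins. There is no depth.
- close_job(): hands the job in, once; it reports no verdict.
The state is a dict: "t": time; "q": joint angles; "dq": joint speeds; "joint_torque": joint torques, N m; "tool_pos": TCP position; "orientation": TCP orientation; "force": force on the tool from outside, world axes, zero at the start; "wrist_torque": the same for the moment, N m; "opening": finger opening in m.
Only numpy, scipy, OpenCV 4.12 (cv2) and the standard library are available. Lean on these libraries where they do the work, as an engineer would, in place of code of your own. Each camera call takes 0.05 s, during which the arm holds its last target.

TASK

The bench is changing over from assembly to sanding: the green ear-plug box is wanted in the small square tray, but it stands in the plywood rack close between two spray cans, with no room for fingers. First stand both cans in the long metal tray, then fetch the ear-plug box out to the small tray, put the screw jar from the table into the middle of the rack where the box stood, and put each can back in the rack where it came from. Everything stands upright and released at the end; do not tip a can over on the way and do not push the tape measure about.

Things in the scene. Friction and masses are not known exactly. Their poses are not given: they have to be found in the camera images.
- rack: fixed open plywood trough, 108 x 262 mm outside, 64 mm high; walls 12 mm, floor 9 mm thick; inside 84 mm along its x, 238 mm along its y. Single file along its y stand a can at y = +74 mm, the ear-plug box at y = 0, the other can at y = -74 mm, all at x = 0 within 5 mm, about 10 mm apart; which can is at which end varies. Origin: centre of the underside, z up.
- long_tray: fixed low bare-metal tray, 110 mm along its x by 216 mm along its y, walls 3 mm thick and 16 mm high with a thin rolled rim (2.5 mm higher), floor 3 mm thick: the side area, with room for the two cans side by side along its y. Origin: centre of the underside, on the table.
- small_tray: fixed low grey tray, 106 mm square outside, walls 3 mm thick and 16 mm high with a thin rolled rim (2.5 mm higher), floor 3 mm thick: here the ear-plug box is wanted. Origin: centre of the underside, on the table.
- glue_can_center (a point): yellow and red spray can with a white cap, 65 mm in diameter, 208 mm high, 0.4 kg: straight 65 mm body up to 166 mm above its foot, a short shoulder, then the cap (54 mm in diameter, 172 to 208 mm up). Grip the body near its top (about 160 mm up), or the cap, to keep the cap clear of the gripper. The point is on its axis, half-way up (104 mm above its foot); z is its axis.
- primer_can_center (a point): grey spray can without a cap, small red nozzle, 65 mm in diameter, 170 mm high, 0.3 kg: straight body up to 131 mm above its foot, then dome and nozzle; grip it about 120 mm up. The point is on its axis, half-way up (85 mm above its foot); z is its axis.
- plug_box_center (a point): green box, a cube of 62 mm, 0.05 kg, standing in the rack at the start with its sides roughly along the rack's. The point is its centre, 31 mm above its underside; z points up.
- screw_jar_center (a point): white jar with a red lid, 64 mm in diameter, 82 mm high, standing on the table at the start, 0.2 kg. The point is on its axis, half-way up (41 mm above its foot); z is its axis.
- tape_measure: yellow tape measure lying on the table, 68 x 85 x 34 mm; not to be disturbed. Origin: centre of its underside.

How it is judged:
On the way, in this order (a step that is already met when the one before it is completed fails the run):
1. both cans stand upright in the long tray, and the ear-plug box has not yet left its place in the rack (x of glue_can_center in the frame of long_tray between -0.03 and 0.03 m and y of glue_can_center in the frame of long_tray between -0.085 and 0.085 m and x of primer_can_center in the frame of long_tray between -0.03 and 0.03 m and y of primer_can_center in the frame of long_tray between -0.085 and 0.085 m and height (world z) of glue_can_center below 0.113 m and height (world z) of primer_can_center below 0.094 m and angle between each of glue_can_center, primer_can_center's own z axis and vertical below 0.1 rad and distance of plug_box_center from where it was at the start of the episode below 0.03 m), for 0.2 s.
2. the ear-plug box stands in the small tray (horizontal distance between plug_box_center and small_tray below 0.03 m and height (world z) of plug_box_center below 0.04 m and angle between plug_box_center's own z axis and vertical below 0.1 rad), for 0.2 s.
At the end, for the whole second after the job is handed in: Each can stands upright on the rack's floor within 15 mm of where it stood at the start; the screw jar stands upright on the rack's floor within 15 mm of the rack's middle; the ear-plug box stands flat in the small tray, its centre within 30 mm of the tray's centre; all released (all of step 2 and distance of each of glue_can_center, primer_can_center from where it was at the start of the episode below 0.015 m and angle between each of glue_can_center, primer_can_center, screw_jar_center's own z axis and vertical below 0.1 rad and horizontal distance between screw_jar_center and rack below 0.015 m and height (world z) of screw_jar_center below 0.057 m and contact force between the fingers and anything else below 0.1 N); the robot touches nothing.
It fails at once if a can is tipped over (angle between any of glue_can_center, primer_can_center's own z axis and vertical above 0.7 rad).
It fails at once if the tape measure is pushed more than 30 mm (distance of tape_measure from where it was at the start of the episode above 0.03 m).
It also fails if it takes over 136 s, if anything falls off the work surface, if the arm or the gripper's body presses on something with over 40 N, if the wrist force passes 120 N, or if a joint passes its speed limit or range.

## Working session

There is one attempt and no reset: what is moved stays moved. The work goes in short steps, Python scripts to look and compute and a tool call to move; the robot and the scene stay as the last step left them, time stands still between calls to the robot, and variables do not carry over. Pictures are saved under pics/ and viewed, and the job is handed in when it is done.

Besides the shell and the picture viewer there is one more tool, called after "Emit:" in YAML: its name, and indented under it one key for each argument. move_arm: Moves the arm, as the interface text tells. Shift numbers are shares of 10 cm and turn numbers shares of 180 degrees, none past 1 either way. Its arguments: {"type":"object","properties":{"series":{"type":"array","items":{"type":"array","items":{"type":"number"}}},"squeeze":{"type":"number"}},"required":["series"]}

```bash
ls; mkdir -p pics
python3 - <<'E'
from plant import *
import cv2
print(read_state())
for n in("side","top"):
    c=read_camera(n); cv2.imwrite(f"pics/{n}0.png",c["frame"][:,:,::-1]); print(n,c["K"],c["rvec"],c["tvec"])
E
```

```text
pics
{'t': 0.0, 'q': array([-1.21838105e+00,  1.31154689e-01,  1.48925919e+00, -2.00282116e-05,
        1.52298628e+00, -8.54090411e-02]), 'dq': array([-2.25909632e-03, -9.56239466e-05,  6.72177804e-04,  9.91141750e-04,
       -9.30913892e-04,  1.06233124e-04]), 'joint_torque': array([ 1.13531198e-03, -5.59833062e+01, -4.91762745e+01,  7.69486651e-02,
        3.53401469e-02, -1.92144080e-04]), 'tool_pos': array([ 0.25419713, -0.5428761 ,  0.21760234]), 'orientation': array([-3.06486982e+00, -6.81866017e-01,  4.08831754e-04]), 'force': array([ 0.46652407, -0.25237311, -1.1011269 ]), 'wrist_torque': array([-0.0242162 ,  0.00406361, -0.03955802]), 'opening': 0.09308085693546196}
side [[452.66753268   0.         322.93740423]
 [  0.         452.66753268 200.26605613]
 [  0.           0.           1.        ]] [ 1.44842207  2.43019104 -0.61469333] [ 0.2853856  -0.34576241  1.53309422]
top [[380.31885771   0.         323.08701257]
 [  0.         380.31885771 200.56564356]
 [  0.           0.           1.        ]] [ 2.15854966 -2.21858796  0.00795019] [6.88876218e-04 5.41463191e-01 1.05841189e+00]
```

View pics/side0.png

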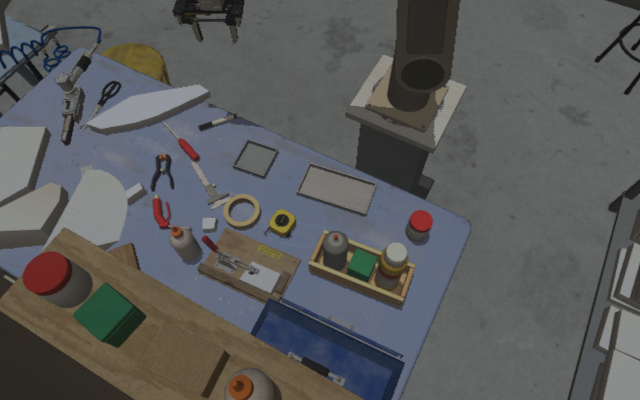

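View pics/top0.png

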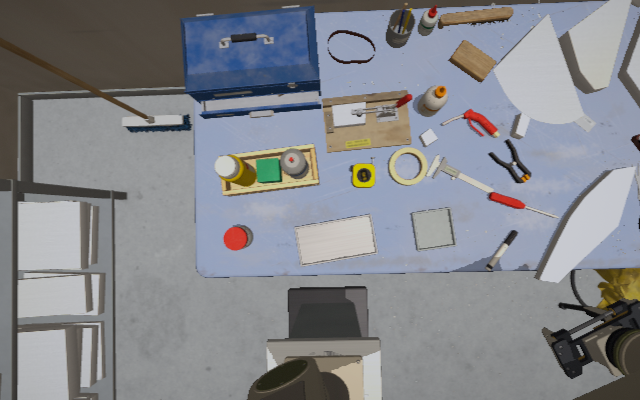

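Run:
```python
import cv2
a=cv2.imread("pics/top0.png"); b=cv2.imread("pics/side0.png")
cv2.imwrite("pics/t1.png",cv2.resize(a[130:275,190:470],None,fx=2.85,fy=2.85,interpolation=cv2.INTER_CUBIC))
cv2.imwrite("pics/s1.png",cv2.resize(b[130:310,220:450],None,fx=3.2,fy=3.2,interpolation=cv2.INTER_CUBIC))
```

```text
(no output)
```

View pics/t1.png

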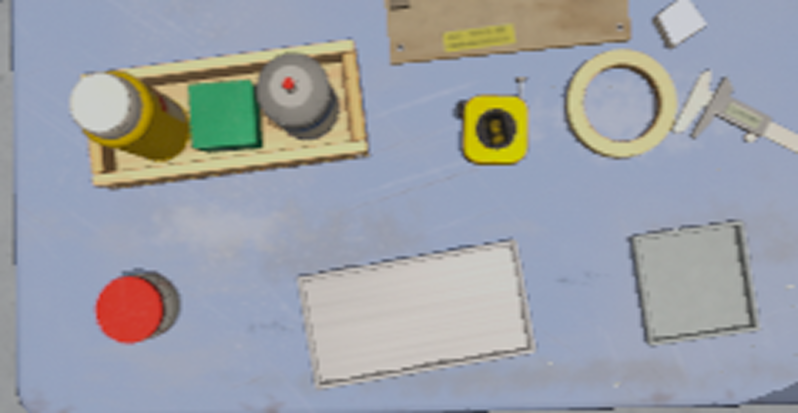

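View pics/s1.png

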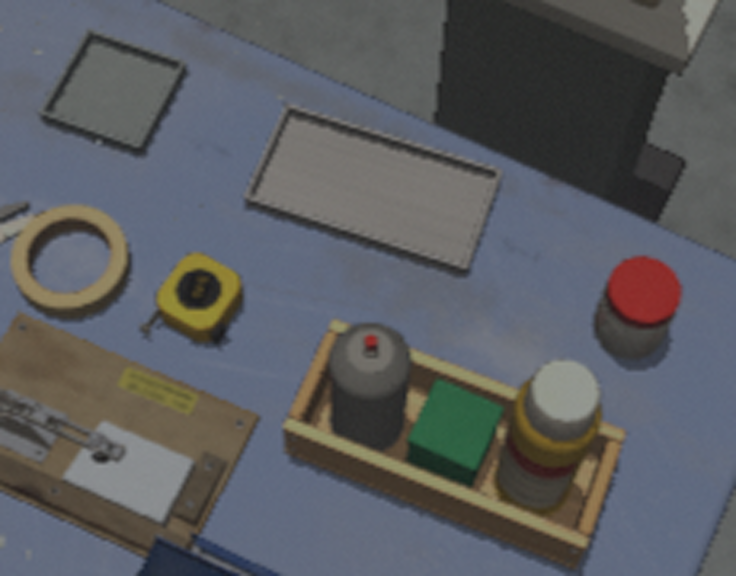

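```bash
cat > h.py <<'E'
import numpy as np, cv2
from plant import *
from scipy.spatial.transform import Rotation as R
def cam(n):
    c=read_camera(n); c["R"]=R.from_rotvec(c["rvec"]).as_matrix(); c["C"]=-c["R"].T@np.array(c["tvec"]).ravel(); return c
def ray(c,p):
    d=c["R"].T@np.linalg.inv(c["K"])@np.array([p[0],p[1],1.]); return c["C"],d/np.linalg.norm(d)
def onz(c,p,z):
    C,d=ray(c,p); return C+d*(z-C[2])/d[2]
def tri(c1,p1,c2,p2):
    C1,d1=ray(c1,p1);C2,d2=ray(c2,p2)
    s=np.linalg.lstsq(np.c_[d1,-d2],C2-C1,rcond=None)[0]
    a=C1+s[0]*d1;b=C2+s[1]*d2
    return (a+b)/2,np.linalg.norm(a-b)
def proj(c,X):
    x=c["K"]@(c["R"]@np.array(X)+np.array(c["tvec"]).ravel()); return x[:2]/x[2]
def mask(c,lo,hi,box):
    h=cv2.cvtColor(c["frame"],cv2.COLOR_RGB2HSV); m=cv2.inRange(h,np.array(lo),np.array(hi))
    mm=np.zeros_like(m);x0,y0,x1,y1=box;mm[y0:y1,x0:x1]=m[y0:y1,x0:x1]
    n,l,s,ce=cv2.connectedComponentsWithStats(mm); k=1+np.argmax(s[1:,4]); return ce[k],s[k],(l==k)
E
cat > m.py <<'E'
from h import *
np.set_printoptions(precision=4,suppress=True)
T=cam("top");S=cam("side"); print(T["C"],S["C"])
def ft(p):return (np.array(p)+.5)/2.85-.5+[190,130]
def fs(p):return (np.array(p)+.5)/3.2-.5+[220,130]
D={"rack":([(368,155),(95,187),(354,40)],[(335,323),(622,434),(286,422)],.064),
"long":([(534,350),(318,387),(300,275),(515,241)],[(290,107),(499,173),(467,270),(248,200)],.0185),
"small":([(757,327),(648,345),(631,236),(742,221)],[(91,34),(185,68),(142,152),(43,115)],.0185)}
for k,(a,b,z) in D.items():
    for p,q in zip(a,b):
        X,e=tri(T,ft(p),S,fs(q)); print(k,X,"e%.4f"%e,"top",onz(T,ft(p),z)[:2],"side",onz(S,fs(q),z)[:2])
for n,lo,hi,bt,bs in [("green",(60,100,40),(85,255,255),(190,130,470,275),(220,130,450,310)),
 ("lid",(0,150,80),(8,255,255),(215,215,260,260),(400,200,450,250)),
 ("nozzle",(0,120,60),(10,255,255),(270,140,320,190),(320,225,350,250)),
 ("cap",(0,0,140),(180,60,255),(205,140,250,190),(370,230,420,275))]:
    a,sa,ma=mask(T,lo,hi,bt);b,sb,mb=mask(S,lo,hi,bs); print(n,a,sa,b,sb,*tri(T,a,S,b))
E
python3 m.py
```

```text
[ 0.5021 -0.0446  1.0767] [1.039  0.2448 1.1883]
rack [ 0.5847 -0.004   0.0468] e0.0018 top [ 0.5837 -0.0054] side [0.5911 0.0006]
rack [0.5621 0.2551 0.0534] e0.0020 top [0.561  0.2529] side [0.5671 0.2542]
rack [0.6908 0.0065 0.068 ] e0.0042 top [0.6925 0.0049] side [0.6886 0.0075]
long [ 0.3922 -0.1583  0.0142] e0.0037 top [ 0.3934 -0.1595] side [ 0.3938 -0.1552]
long [0.3618 0.0516 0.0129] e0.0001 top [0.3626 0.051 ] side [0.365  0.0525]
long [0.4706 0.0682 0.0164] e0.0047 top [0.4718 0.0659] side [0.4704 0.0705]
long [ 0.4986 -0.1437  0.0107] e0.0035 top [ 0.4994 -0.1445] side [ 0.5014 -0.1395]
small [ 0.4093 -0.3748  0.0121] e0.0028 top [ 0.4104 -0.3742] side [ 0.4123 -0.3701]
small [ 0.3944 -0.2732  0.0034] e0.0015 top [ 0.3956 -0.2693] side [ 0.4029 -0.2673]
small [ 0.5009 -0.2574  0.0111] e0.0016 top [ 0.5012 -0.2567] side [ 0.504  -0.2535]
small [ 0.5121 -0.3635  0.0134] e0.0039 top [ 0.5128 -0.3638] side [ 0.5138 -0.3589]
green [268.4446 170.2546] [256 158  26  25 542] [361.8558 263.353 ] [348 249  29  32 541] [0.6252 0.1306 0.0576] 0.0015242535767600936
lid [235.1564 238.1019] [224 227  23  23 422] [420.7762 220.3605] [410 211  22  20 344] [0.4459 0.2191 0.078 ] 0.0013737100842212788
nozzle [290.6154 158.7692] [289 157   4   4  13] [335.4167 236.25  ] [334 235   4   4  12] [0.6368 0.0559 0.1774] 0.00036733032374970827
cap [221.2072 159.824 ] [ 205  140   45   50 1477] [396.3029 251.3942] [387 243  20  18 274] [0.6298 0.2045 0.2398] 0.0011306114662819188
```

```bash
cat > m2.py <<'E'
from h import *
np.set_printoptions(precision=4,suppress=True)
T=cam("top");S=cam("side")
for n,lo,hi,bt,bs,z in [("boxtop",(60,100,95),(85,255,255),(250,150,290,190),(340,240,390,300),.071),
 ("lid",(0,150,80),(8,255,255),(215,215,260,260),(400,200,450,250),.082),
 ("cap",(0,0,140),(180,60,255),(214,154,240,178),(370,230,420,275),.217),
 ("tape",(22,150,120),(35,255,255),(340,155,385,195),(260,200,300,240),.034)]:
    a,sa,ma=mask(T,lo,hi,bt);b,sb,mb=mask(S,lo,hi,bs); print(n,a,sa,b,sb,*tri(T,a,S,b),onz(T,a,z),onz(S,b,z))
    cv2.imwrite(f"pics/mask_{n}.png",np.vstack([ma,mb]).astype(np.uint8)[:,200:450]*255)
for X in [(.627,.130,.071)]: print(proj(T,X),proj(S,X))
E
python3 m2.py
python3 - <<'E'
import cv2,numpy as np
cv2.imwrite("pics/masks1.png",cv2.resize(np.hstack([np.vstack([cv2.imread(f"pics/mask_{n}.png")[140:260],cv2.imread(f"pics/mask_{n}.png")[600:710]]) for n in("boxtop","lid","cap")]),None,fx=1,fy=1))
E
```

```text
boxtop [267.7892 169.755 ] [256 158  24  24 498] [361.3193 262.3773] [349 250  27  26 379] [0.6261 0.1299 0.0662] 0.0005663411051609177 [0.6253 0.1293 0.071 ] [0.628  0.1302 0.071 ]
lid [235.1564 238.1019] [224 227  23  23 422] [420.7608 220.3372] [410 211  22  20 347] [0.4459 0.219  0.0782] 0.001343153661117304 [0.4465 0.2174 0.082 ] [0.4475 0.2197 0.082 ]
cap [223.2692 165.1833] [214 154  22  24 442] [396.361  251.4477] [387 243  20  18 277] [0.6208 0.2047 0.2204] 0.0010292050459363583 [0.621  0.2062 0.217 ] [0.6197 0.2041 0.217 ]
tape [363.3692 175.1385] [353 164  22  23 325] [281.6892 221.3063] [270 210  25  23 222] [ 0.608  -0.1281  0.0259] 0.000435470663090656 [ 0.6071 -0.1272  0.034 ] [ 0.6111 -0.1257  0.034 ]
[267.5272 169.1396] [361.4271 262.0421]
```

View pics/masks1.png

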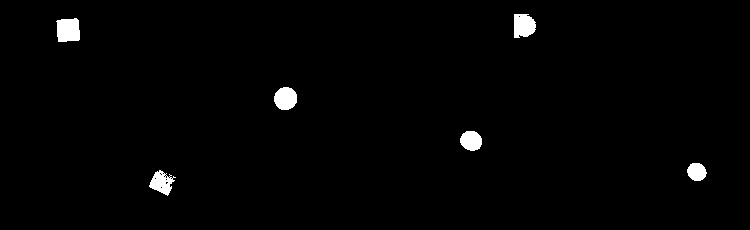

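```bash
cat > go.py <<'E'
import sys
from h import *
# usage: go.py x y z theta_deg -> remaining shift in tool axes /0.1m, turn /180deg from measured pose
x,y,z,th=map(float,sys.argv[1:5]); s=read_state()
Rn=R.from_rotvec(s["orientation"]); Rt=R.from_euler("z",th,degrees=True)*R.from_euler("x",180,degrees=True)
d=Rn.inv().apply(np.array([x,y,z])-s["tool_pos"])/.1; r=(Rn.inv()*Rt).as_rotvec()/np.pi
print("t%.2f"%s["t"],"pos",s["tool_pos"].round(4),"shift",d.round(3),"turn",r.round(4),"open %.4f"%s["opening"],"F",np.round(s["force"],1))
E
python3 go.py .62 .2045 .25 95.2
```

```text
t0.30 pos [ 0.2543 -0.5432  0.2183] shift [ 6.482 -5.222 -0.313] turn [-2.000e-04 -2.000e-04 -3.895e-01] open 0.0931 F [-0.5 -0.1 -0.1]
```

Emit:
move_arm:
  series:
    - [1,-0.8,-0.6,0,0,-0.39,1]
    - [1,-0.8,-0.6,0,0,-0.39,1]
    - [1,-0.8,-0.6,0,0,-0.39,1]
    - [1,-0.8,-0.6,0,0,-0.39,1]
    - [1,-0.8,-0.6,0,0,-0.39,1]
    - [1,-0.8,-0.6,0,0,-0.39,1]
    - [1,-0.8,-0.6,0,0,-0.39,1]
    - [1,-0.8,-0.6,0,0,-0.39,1]

```text
t: 1.1
tool_pos: [0.3111, -0.4285, 0.2787]
orientation: [2.138, 2.301, -0.0]
force: [-0.1, 0.3, 0.1]
opening: 0.0927
```

```bash
python3 go.py .62 .2045 .25 95.2
```

```text
t1.10 pos [ 0.3111 -0.4285  0.2787] shift [6.086 3.545 0.286] turn [ 0.      0.     -0.0055] open 0.0927 F [-0.1  0.3  0.1]
```

Emit:
move_arm:
  series:
    - [1,0.58,0,0,0,0,1]
    - [1,0.58,0,0,0,0,1]
    - [1,0.58,0,0,0,0,1]

```text
t: 1.4
tool_pos: [0.3636, -0.3219, 0.2788]
orientation: [2.143, 2.297, 0.002]
force: [-0.5, -0.7, 0.5]
opening: 0.0931
```

Emit:
move_arm:
  series:
    - [1,0.58,0,0,0,0,1]
    - [1,0.58,0,0,0,0,1]
    - [1,0.58,0,0,0,0,1]

```text
t: 1.7
tool_pos: [0.4147, -0.2181, 0.2789]
orientation: [2.142, 2.298, 0.002]
force: [0.7, -0.2, -0.5]
opening: 0.093
```

Emit:
move_arm:
  series:
    - [1,0.58,0,0,0,0,1]
    - [1,0.58,0,0,0,0,1]
    - [1,0.58,0,0,0,0,1]

```text
t: 2.0
tool_pos: [0.4658, -0.1142, 0.2787]
orientation: [-2.142, -2.298, -0.002]
force: [0.1, -0.0, 0.1]
opening: 0.0932
```

Emit:
move_arm:
  series:
    - [1,0.58,0,0,0,0,1]
    - [1,0.58,0,0,0,0,1]
    - [1,0.58,0,0,0,0,1]

```text
t: 2.3
tool_pos: [0.5169, -0.0105, 0.2785]
orientation: [-2.142, -2.298, -0.002]
force: [-0.2, -0.3, 0.7]
opening: 0.0931
```

Emit:
move_arm:
  series:
    - [1,0.58,0,0,0,0,1]
    - [1,0.58,0,0,0,0,1]
    - [1,0.58,0,0,0,0,1]

```text
t: 2.6
tool_pos: [0.5679, 0.0928, 0.2781]
orientation: [-2.142, -2.297, -0.001]
force: [0.0, 1.0, 0.4]
opening: 0.093
```

```bash
python3 go.py .62 .2045 .25 95.2
```

```text
t2.60 pos [0.5679 0.0928 0.2781] shift [1.077 0.598 0.282] turn [-0.     -0.0003 -0.0067] open 0.0930 F [0.  1.  0.4]
```

Emit:
move_arm:
  series:
    - [0.5,0.3,0,0,0,-0.006,1]
    - [1,0.57,0,0,0,-0.006,1]
    - [1,0.57,0.2,0,0,-0.006,1]
    - [1,0.57,0.2,0,0,-0.006,1]
    - [1,0.57,0.2,0,0,-0.006,1]

```text
t: 3.1
tool_pos: [0.6166, 0.1922, 0.2578]
orientation: [-2.124, -2.314, 0.004]
force: [0.6, 0.6, 0.7]
opening: 0.0929
```

```bash
python3 go.py .62 .2045 .15 95.2
python3 - <<'E'
from h import *
for n in("side","top"):
    c=cam(n);f=c["frame"][:,:,::-1]
    f=f[120:320,220:480] if n=="side" else f[120:280,180:460]
    cv2.imwrite(f"pics/{n}2.png",cv2.resize(f,None,fx=2.4,fy=2.4))
E
```

```text
t3.10 pos [0.6166 0.1922 0.2578] shift [0.121 0.047 1.077] turn [-0.0007  0.0004 -0.0015] open 0.0929 F [0.6 0.6 0.7]
```

View pics/side2.png

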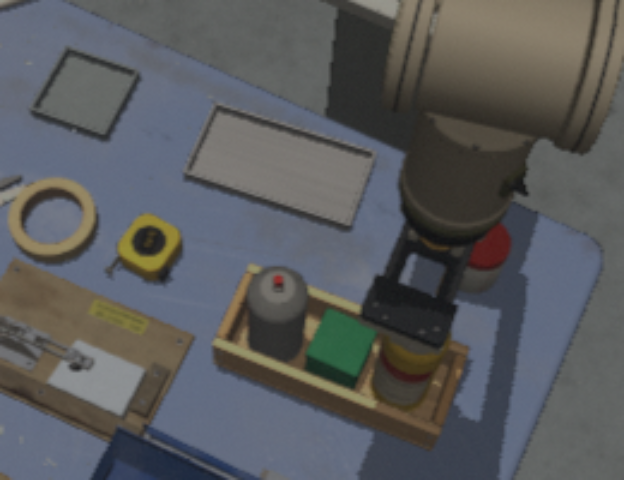

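The side view shows the gripper just above the glue can (cap hidden behind the gripper at about (410,330) in the crop), with its jaws across the rack. Next I centre and descend.

Emit:
move_arm:
  series:
    - [0.12,0.05,0,0,0,-0.001,1]
    - [0.12,0.05,0.1,0,0,-0.001,1]
    - [0.12,0.05,0.3,0,0,-0.001,1]
    - [0.12,0.05,0.5,0,0,-0.001,1]
    - [0.12,0.05,0.7,0,0,-0.001,1]
    - [0.12,0.05,0.9,0,0,-0.001,1]
    - [0.12,0.05,1,0,0,-0.001,1]
    - [0.12,0.05,1,0,0,-0.001,1]

```text
t: 4.0
tool_pos: [0.6198, 0.2053, 0.1564]
orientation: [-2.119, -2.316, 0.005]
force: [-0.4, -0.0, -0.2]
opening: 0.0934
```

```bash
python3 go.py .62 .2045 .15 95.2
```

```text
t4.00 pos [0.6198 0.2053 0.1564] shift [-0.008  0.002  0.064] turn [-0.0011  0.0002 -0.0006] open 0.0934 F [-0.4 -0.  -0.2]
```

Emit:
move_arm:
  series:
    - [0,0,0.05,0,0,0,1]
    - [0,0,0.05,0,0,0,-1]
    - [0,0,0.05,0,0,0,-1]
    - [0,0,0.05,0,0,0,-1]
    - [0,0,0.05,0,0,0,-1]
    - [0,0,0.05,0,0,0,-1]
    - [0,0,0.05,0,0,0,-1]
    - [0,0,0.05,0,0,0,-1]
  squeeze: 30

```text
t: 4.8
tool_pos: [0.6212, 0.2058, 0.1541]
orientation: [2.12, 2.318, 0.001]
force: [-0.6, -0.4, 3.6]
opening: 0.0619
```

```bash
python3 go.py .62 .2045 .15 95.2
```

```text
t4.80 pos [0.6212 0.2058 0.1541] shift [-0.012 -0.013  0.041] turn [ 0.0002 -0.     -0.0005] open 0.0619 F [-0.6 -0.4  3.6]
```

Emit:
move_arm:
  series:
    - [0,0,0,0,0,0,1]
    - [0,0,0,0,0,0,1]
    - [0,0,0,0,0,0,1]
    - [0,0,0.05,0,0,0,1]
    - [0,0,0.09,0,0,0,1]
    - [0,0,0.09,0,0,0,1]
    - [0,0,0.09,0,0,0,1]

```text
t: 5.5
tool_pos: [0.6208, 0.2056, 0.1441]
orientation: [-2.12, -2.318, 0.001]
force: [-0.5, -0.3, 0.7]
opening: 0.093
```

```bash
python3 go.py .62 .2045 .146 95.2;  python3 - <<'E'
from h import *
for n in("side","top"):
    c=cam(n);f=c["frame"][:,:,::-1]
    f=f[180:320,300:480] if n=="side" else f[120:280,180:360]
    cv2.imwrite(f"pics/{n}3.png",cv2.resize(f,None,fx=3.5,fy=3.5))
E
```

```text
t5.50 pos [0.6208 0.2056 0.1441] shift [-0.01  -0.009 -0.019] turn [-0.0003  0.     -0.0006] open 0.0930 F [-0.5 -0.3  0.7]
```

View pics/side3.png

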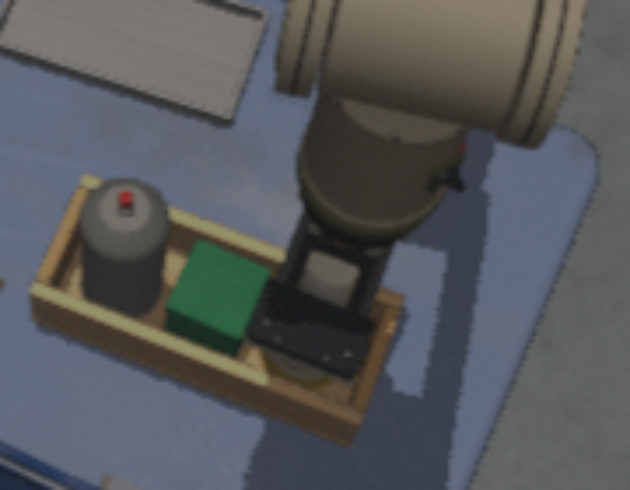

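The gripper straddles the can, with the cap visible between the finger stems at about (330,275). Closing again, lower this time.

Emit:
move_arm:
  series:
    - [0,0,0,0,0,0,-1]
    - [0,0,0,0,0,0,-1]
    - [0,0,0,0,0,0,-1]
    - [0,0,0,0,0,0,-1]
    - [0,0,0,0,0,0,-1]
    - [0,0,0,0,0,0,-1]
    - [0,0,0,0,0,0,-1]

```text
t: 6.3
tool_pos: [0.6211, 0.2057, 0.1447]
orientation: [2.12, 2.318, 0.0]
force: [-0.6, 0.1, 0.3]
opening: 0.0619
```

```bash
python3 go.py .62 .2045 .146 95.2
```

```text
t6.30 pos [0.6211 0.2057 0.1447] shift [-0.011 -0.012 -0.013] turn [ 0.     -0.     -0.0006] open 0.0619 F [-0.6  0.1  0.3]
```

Emit:
move_arm:
  series:
    - [0,0,-0.05,0,0,0,-1]
    - [0,0,-0.15,0,0,0,-1]
    - [0,0,-0.3,0,0,0,-1]
    - [0,0,-0.5,0,0,0,-1]
    - [0,0,-0.7,0,0,0,-1]
    - [0,0,-0.85,0,0,0,-1]
    - [0,0,-0.9,0,0,0,-1]
    - [0,0,-0.9,0,0,0,-1]

```text
t: 7.1
tool_pos: [0.6216, 0.2059, 0.2361]
orientation: [2.12, 2.317, 0.003]
force: [-0.1, 0.5, -3.0]
opening: 0.0619
```

```bash
python3 go.py .425 .0045 .235 98;  python3 - <<'E'
from h import *
for n in("side",):
    c=cam(n);f=c["frame"][:,:,::-1]
    f=f[180:320,300:480] if n=="side" else f[120:280,180:360]
    cv2.imwrite(f"pics/{n}4.png",cv2.resize(f,None,fx=3.5,fy=3.5))
E
```

```text
t7.10 pos [0.6216 0.2059 0.2361] shift [-1.831 -2.138  0.006] turn [ 0.0007 -0.0001 -0.0161] open 0.0619 F [-0.1  0.5 -3. ]
```

View pics/side4.png

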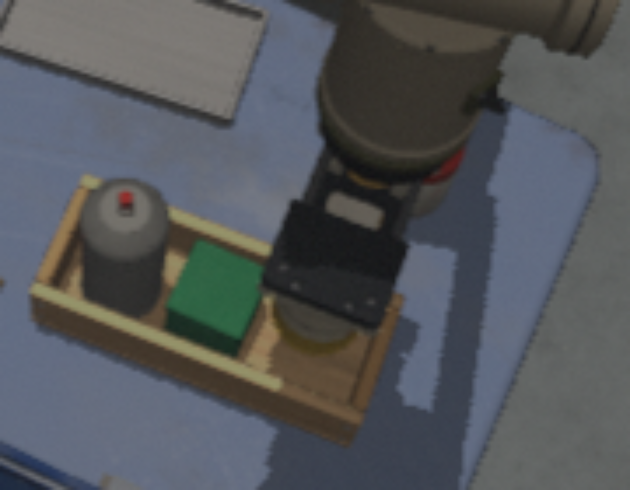

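The can hangs clear of the rack, its foot at about (320,340) in the crop. Carrying it over.

Emit:
move_arm:
  series:
    - [-0.06,-0.07,0,0,0,0,-1]
    - [-0.18,-0.21,0,0,0,0,-1]
    - [-0.32,-0.38,0,0,0,0,-1]
    - [-0.46,-0.54,0,0,0,0,-1]
    - [-0.6,-0.7,0,0,0,0,-1]
    - [-0.72,-0.84,0,0,0,0,-1]
    - [-0.8,-0.94,0,0,0,0,-1]
    - [-0.85,-1,0,0,0,0,-1]

```text
t: 7.95
tool_pos: [0.5278, 0.1113, 0.2339]
orientation: [-2.121, -2.317, 0.001]
force: [0.4, 0.2, -2.8]
opening: 0.0622
```

Emit:
move_arm:
  series:
    - [-0.06,-0.07,0,0,0,0,-1]
    - [-0.18,-0.21,0,0,0,-0.004,-1]
    - [-0.32,-0.38,0,0,0,-0.008,-1]
    - [-0.46,-0.54,0,0,0,-0.012,-1]
    - [-0.6,-0.7,0,0,0,-0.016,-1]
    - [-0.72,-0.84,0,0,0,-0.016,-1]
    - [-0.8,-0.94,0,0,0,-0.016,-1]
    - [-0.85,-1,0,0,0,-0.016,-1]

```text
t: 8.75
tool_pos: [0.4365, 0.0181, 0.2347]
orientation: [2.062, 2.37, 0.0]
force: [1.1, 0.1, -2.8]
opening: 0.0618
```

```bash
python3 go.py .425 .0045 .235 98
```

```text
t8.75 pos [0.4365 0.0181 0.2347] shift [-0.119 -0.133 -0.003] turn [ 0.0001 -0.     -0.0002] open 0.0618 F [ 1.1  0.1 -2.8]
```

Emit:
move_arm:
  series:
    - [-0.08,-0.09,0,0,0,0,-1]
    - [-0.12,-0.13,0,0,0,0,-1]
    - [-0.12,-0.13,0.1,0,0,0,-1]
    - [-0.12,-0.13,0.25,0,0,0,-1]
    - [-0.12,-0.13,0.45,0,0,0,-1]
    - [-0.12,-0.13,0.65,0,0,0,-1]
    - [-0.12,-0.13,0.8,0,0,0,-1]
    - [-0.12,-0.13,0.84,0,0,0,-1]

```text
t: 9.55
tool_pos: [0.4238, 0.0055, 0.1471]
orientation: [-2.058, -2.368, 0.004]
force: [-1.5, -0.4, -3.2]
opening: 0.062
```

```bash
python3 go.py .425 .0045 .1385 98;  python3 - <<'E'
from h import *
for n in("side","top"):
    c=cam(n);f=c["frame"][:,:,::-1]
    f=f[130:280,260:450] if n=="side" else f[120:280,180:460]
    cv2.imwrite(f"pics/{n}5.png",cv2.resize(f,None,fx=2.8,fy=2.8))
E
```

```text
t9.55 pos [0.4238 0.0055 0.1471] shift [-0.012  0.011  0.086] turn [-0.0016 -0.0005  0.    ] open 0.0620 F [-1.5 -0.4 -3.2]
```

View pics/side5.png

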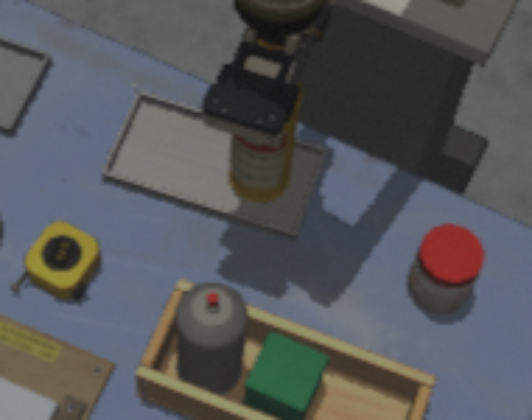

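The glue can hovers over the tray's right half, its foot at about (260,190) in the crop. Lowering gently.

Emit:
move_arm:
  series:
    - [0,0,0.04,0,0,0,-1]
    - [0,0,0.06,0,0,0,-1]
    - [0,0,0.08,0,0,0,-1]
    - [0,0,0.08,0,0,0,-1]

```text
t: 10.05
tool_pos: [0.4258, 0.0049, 0.1427]
orientation: [2.061, 2.371, 0.0]
force: [-0.3, -0.6, -2.2]
opening: 0.0623
```

```bash
python3 go.py .425 .0045 .1385 98
```

```text
t10.05 pos [0.4258 0.0049 0.1427] shift [-0.003 -0.008  0.042] turn [ 0.0001  0.     -0.0001] open 0.0623 F [-0.3 -0.6 -2.2]
```

Emit:
move_arm:
  series:
    - [0,0,0.02,0,0,0,-1]
    - [0,0,0.02,0,0,0,-1]
    - [0,0,0.02,0,0,0,-1]

```text
t: 10.35
tool_pos: [0.4257, 0.0049, 0.1407]
orientation: [-2.062, -2.371, -0.0]
force: [0.1, 0.0, -2.5]
opening: 0.0616
```

Emit:
move_arm:
  series:
    - [0,0,0.02,0,0,0,-1]
    - [0,0,0.02,0,0,0,-1]
    - [0,0,0.02,0,0,0,-1]

```text
t: 10.65
tool_pos: [0.4258, 0.0049, 0.1387]
orientation: [2.061, 2.371, 0.0]
force: [-0.0, 0.1, -2.0]
opening: 0.0617
```

Emit:
move_arm:
  series:
    - [0,0,0.01,0,0,0,-1]
    - [0,0,0.01,0,0,0,-1]
    - [0,0,0.01,0,0,0,-1]

```text
t: 10.95
tool_pos: [0.426, 0.0047, 0.1386]
orientation: [2.061, 2.37, 0.0]
force: [-3.0, -1.6, 5.1]
opening: 0.0622
```

Emit:
move_arm:
  series:
    - [0,0,0.01,0,0,0,-1]
    - [0,0,0.01,0,0,0,-1]
    - [0,0,0.01,0,0,0,-1]

```text
t: 11.25
tool_pos: [0.4262, 0.0046, 0.1385]
orientation: [2.061, 2.37, 0.0]
force: [-5.8, -0.5, 13.1]
opening: 0.0618
```

Emit:
move_arm:
  series:
    - [0,0,-0.01,0,0,0,-1]
    - [0,0,-0.01,0,0,0,1]
    - [0,0,-0.01,0,0,0,1]
    - [0,0,-0.01,0,0,0,1]
    - [0,0,-0.01,0,0,0,1]
    - [0,0,-0.3,0,0,0,1]
    - [0,0,-0.7,0,0,0,1]
    - [0,0,-1,0,0,0,1]

```text
t: 12.05
tool_pos: [0.4259, 0.0049, 0.2385]
orientation: [2.061, 2.37, 0.001]
force: [-0.9, -0.1, 0.8]
opening: 0.0931
```

```bash
python3 go.py .636 .056 .25 95.2
```

```text
t12.05 pos [0.4259 0.0049 0.2385] shift [ 0.214  2.152 -0.113] turn [0.0003 0.     0.0154] open 0.0931 F [-0.9 -0.1  0.8]
```

Emit:
move_arm:
  series:
    - [0.1,0,-0.15,0,0,0,1]
    - [0.1,0.4,-0.15,0,0,0.0,1]
    - [0.1,0.75,-0.15,0,0,0.015,1]
    - [0.1,1,-0.15,0,0,0.015,1]
    - [0.1,1,-0.15,0,0,0.015,1]

```text
t: 12.55
tool_pos: [0.5246, 0.0298, 0.2495]
orientation: [-2.115, -2.32, 0.002]
force: [-0.3, 0.1, -0.2]
opening: 0.0932
```

Emit:
move_arm:
  series:
    - [0.1,0.4,0,0,0,0,1]
    - [0.1,0.8,0,0,0,0,1]
    - [0.1,1,0,0,0,0,1]
    - [0.1,1,0,0,0,0,1]

```text
t: 12.95
tool_pos: [0.6225, 0.0486, 0.2497]
orientation: [-2.115, -2.32, 0.002]
force: [-0.7, 0.1, 0.2]
opening: 0.0927
```

```bash
python3 go.py .636 .056 .11 95.2;python3 - <<'E'
from h import *
for n in("side","top"):
    c=cam(n);f=c["frame"][:,:,::-1]
    f=f[130:280,260:450] if n=="side" else f[120:280,180:460]
    cv2.imwrite(f"pics/{n}6.png",cv2.resize(f,None,fx=2.8,fy=2.8))
E
```

```text
t12.95 pos [0.6225 0.0486 0.2497] shift [0.06  0.145 1.397] turn [-0.0008 -0.0001  0.0006] open 0.0927 F [-0.7  0.1  0.2]
```

View pics/side6.png

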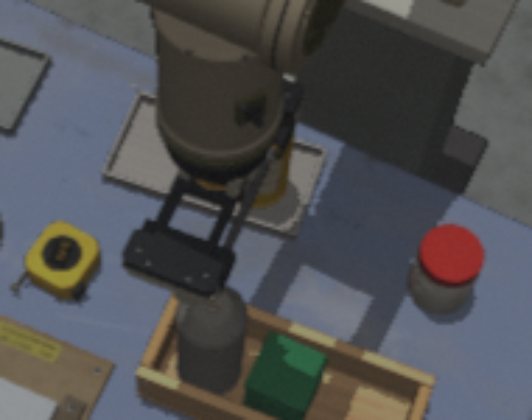

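Emit:
move_arm:
  series:
    - [0.06,0.12,0,0,0,0,1]
    - [0.06,0.12,0,0,0,0,1]
    - [0.06,0.12,0.2,0,0,0,1]
    - [0.06,0.12,0.4,0,0,0,1]
    - [0.06,0.12,0.6,0,0,0,1]
    - [0.06,0.12,0.8,0,0,0,1]
    - [0.06,0.12,0.8,0,0,0,1]
    - [0.06,0.12,0.8,0,0,0,1]

```text
t: 13.85
tool_pos: [0.6325, 0.0548, 0.1721]
orientation: [-2.117, -2.321, 0.001]
force: [0.2, -0.4, -0.4]
opening: 0.0931
```

```bash
python3 go.py .636 .056 .11 95.2
```

```text
t13.85 pos [0.6325 0.0548 0.1721] shift [0.009 0.036 0.621] turn [-0.0002 -0.      0.0004] open 0.0931 F [ 0.2 -0.4 -0.4]
```

Emit:
move_arm:
  series:
    - [0.01,0.03,0,0,0,0,1]
    - [0.01,0.03,0.15,0,0,0,1]
    - [0.01,0.03,0.35,0,0,0,1]
    - [0.01,0.03,0.5,0,0,0,1]
    - [0.01,0.03,0.6,0,0,0,1]
    - [0.01,0.03,0.6,0,0,0,1]
    - [0.01,0.03,0.6,0,0,0,1]

```text
t: 14.55
tool_pos: [0.6364, 0.0562, 0.1118]
orientation: [-2.117, -2.321, 0.0]
force: [0.2, 1.1, -0.7]
opening: 0.0926
```

Emit:
move_arm:
  series:
    - [0,0,0,0,0,0,-1]
    - [0,0,0,0,0,0,-1]
    - [0,0,0,0,0,0,-1]
    - [0,0,0,0,0,0,-1]
    - [0,0,0,0,0,0,-1]
    - [0,0,0,0,0,0,-1]
    - [0,0,0,0,0,0,-1]

```text
t: 15.25
tool_pos: [0.6365, 0.0562, 0.112]
orientation: [2.117, 2.321, 0.001]
force: [-1.2, 0.7, 3.0]
opening: 0.0648
```

```bash
python3 go.py .636 .056 .11 95.2
```

```text
t15.25 pos [0.6365 0.0562 0.112 ] shift [-0.002 -0.006  0.02 ] turn [0.0002 0.     0.0004] open 0.0648 F [-1.2  0.7  3. ]
```

Emit:
move_arm:
  series:
    - [0,0,-0.05,0,0,0,-1]
    - [0,0,-0.15,0,0,0,-1]
    - [0,0,-0.3,0,0,0,-1]
    - [0,0,-0.5,0,0,0,-1]
    - [0,0,-0.7,0,0,0,-1]
    - [0,0,-0.85,0,0,0,-1]
    - [0,0,-0.9,0,0,0,-1]
    - [0,0,-0.9,0,0,0,-1]

```text
t: 16.05
tool_pos: [0.6369, 0.0562, 0.203]
orientation: [2.116, 2.32, 0.002]
force: [-0.1, 0.6, -2.6]
opening: 0.0645
```

```bash
python3 go.py .439 -.0945 .202 98;  python3 - <<'E'
from h import *
for n in("side",):
    c=cam(n);f=c["frame"][:,:,::-1]
    f=f[130:280,260:450] if n=="side" else f[120:280,180:360]
    cv2.imwrite(f"pics/{n}7.png",cv2.resize(f,None,fx=2.8,fy=2.8))
E
```

```text
t16.05 pos [0.6369 0.0562 0.203 ] shift [-1.318 -2.11   0.006] turn [ 0.0006  0.0001 -0.0151] open 0.0645 F [-0.1  0.6 -2.6]
```

View pics/side7.png

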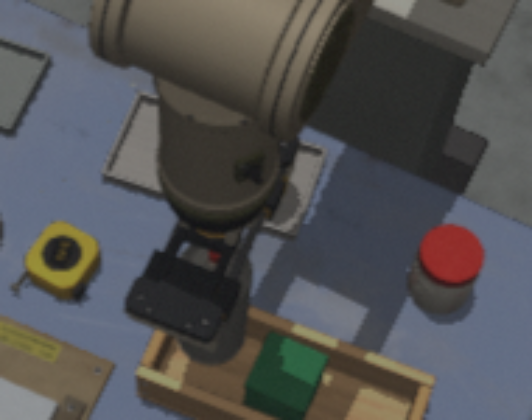

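The primer is lifted clear, its foot at about (215,345). I take it wide of the glue can: sideways first.

Emit:
move_arm:
  series:
    - [-0.1,0,0,0,0,0,-1]
    - [-0.28,-0.05,0,0,0,0,-1]
    - [-0.46,-0.1,0,0,0,0,-1]
    - [-0.64,-0.2,0,0,0,0,-1]
    - [-0.8,-0.35,0,0,0,0,-1]
    - [-0.92,-0.5,0,0,0,0,-1]
    - [-1,-0.62,0,0,0,0,-1]
    - [-1,-0.7,0,0,0,0,-1]

```text
t: 16.9
tool_pos: [0.5745, -0.0525, 0.2013]
orientation: [-2.12, -2.318, 0.001]
force: [0.1, -0.2, -2.8]
opening: 0.0644
```

Emit:
move_arm:
  series:
    - [-0.1,-0.1,0,0,0,0,-1]
    - [-0.2,-0.22,0,0,0,-0.004,-1]
    - [-0.26,-0.38,0,0,0,-0.008,-1]
    - [-0.26,-0.55,0,0,0,-0.012,-1]
    - [-0.26,-0.72,0,0,0,-0.015,-1]
    - [-0.26,-0.86,0,0,0,-0.015,-1]
    - [-0.26,-0.96,0,0,0,-0.015,-1]
    - [-0.26,-1,0,0,0,-0.015,-1]

```text
t: 17.7
tool_pos: [0.4779, -0.0852, 0.2017]
orientation: [2.062, 2.37, -0.0]
force: [0.3, 0.3, -2.7]
opening: 0.0645
```

```bash
python3 go.py .439 -.0945 .202 98
```

```text
t17.70 pos [ 0.4779 -0.0852  0.2017] shift [-0.038 -0.398 -0.003] turn [ 0.      0.0001 -0.0002] open 0.0645 F [ 0.3  0.3 -2.7]
```

Emit:
move_arm:
  series:
    - [-0.04,-0.15,0,0,0,0,-1]
    - [-0.04,-0.3,0,0,0,0,-1]
    - [-0.04,-0.39,0,0,0,0,-1]
    - [-0.04,-0.39,0.15,0,0,0,-1]
    - [-0.04,-0.39,0.35,0,0,0,-1]
    - [-0.04,-0.39,0.55,0,0,0,-1]
    - [-0.04,-0.39,0.75,0,0,0,-1]
    - [-0.04,-0.39,0.87,0,0,0,-1]

```text
t: 18.5
tool_pos: [0.4397, -0.0937, 0.1119]
orientation: [-2.06, -2.369, 0.001]
force: [-0.4, -0.2, -2.3]
opening: 0.0644
```

Emit:
move_arm:
  series:
    - [0,0,0.02,0,0,0,-1]
    - [0,0,0.04,0,0,0,-1]
    - [0,0,0.06,0,0,0,-1]
    - [0,0,0.07,0,0,0,-1]
    - [0,0,0.07,0,0,0,-1]

```text
t: 19.0
tool_pos: [0.441, -0.0944, 0.1082]
orientation: [2.061, 2.37, 0.001]
force: [0.3, 0.9, -2.4]
opening: 0.0644
```

```bash
python3 go.py .439 -.0945 .106 98;  python3 - <<'E'
from h import *
for n in("side",):
    c=cam(n);f=c["frame"][:,:,::-1]
    f=f[130:280,260:450] if n=="side" else f[120:280,180:360]
    cv2.imwrite(f"pics/{n}8.png",cv2.resize(f,None,fx=2.8,fy=2.8))
E
```

```text
t19.00 pos [ 0.441  -0.0944  0.1082] shift [ 0.002 -0.02   0.022] turn [ 0.0003  0.0002 -0.0001] open 0.0644 F [ 0.3  0.9 -2.4]
```

View pics/side8.png

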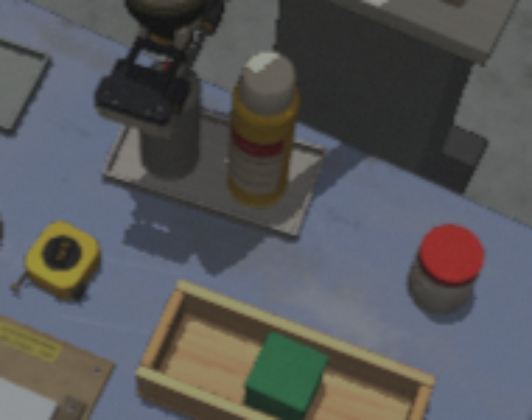

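Both cans are over the tray: the glue can stands at about (260,195) and the primer's foot is at (170,165), just off the floor. Lowering it to touch.

Emit:
move_arm:
  series:
    - [0,0,0.02,0,0,0,-1]
    - [0,0,0.02,0,0,0,-1]
    - [0,0,0.02,0,0,0,-1]

```text
t: 19.35
tool_pos: [0.441, -0.0944, 0.106]
orientation: [2.061, 2.37, 0.001]
force: [1.0, 0.4, -0.2]
opening: 0.0643
```

Emit:
move_arm:
  series:
    - [0,0,0.01,0,0,0,-1]
    - [0,0,0.01,0,0,0,-1]
    - [0,0,0.01,0,0,0,-1]

```text
t: 19.65
tool_pos: [0.4411, -0.0945, 0.106]
orientation: [2.061, 2.37, 0.0]
force: [-2.9, -0.1, 8.1]
opening: 0.0645
```

Emit:
move_arm:
  series:
    - [0,0,-0.01,0,0,0,-1]
    - [0,0,-0.01,0,0,0,1]
    - [0,0,-0.01,0,0,0,1]
    - [0,0,-0.01,0,0,0,1]
    - [0,0,-0.01,0,0,0,1]
    - [0,0,-0.3,0,0,0,1]
    - [0,0,-0.7,0,0,0,1]
    - [0,0,-1,0,0,0,1]

```text
t: 20.45
tool_pos: [0.4407, -0.0943, 0.2066]
orientation: [2.061, 2.37, 0.001]
force: [-0.1, -0.2, 0.5]
opening: 0.093
```

```bash
python3 go.py .6265 .13 .2 5.2
python3 - <<'E'
from h import *
S=cam("side");f=S["frame"][:,:,::-1]
cv2.imwrite("pics/side9.png",cv2.resize(f[130:280,260:450],None,fx=2.8,fy=2.8))
a,s,m=mask(S,(60,100,95),(85,255,255),(340,240,390,300)); print(a,onz(S,a,.071))
E
```

```text
t20.45 pos [ 0.4407 -0.0943  0.2066] shift [1.963 2.151 0.067] turn [ 3.000e-04 -1.000e-04  5.154e-01] open 0.0930 F [-0.1 -0.2  0.5]
[361.90744921 262.01805869] [0.62634495 0.13107325 0.071     ]
```

View pics/side9.png

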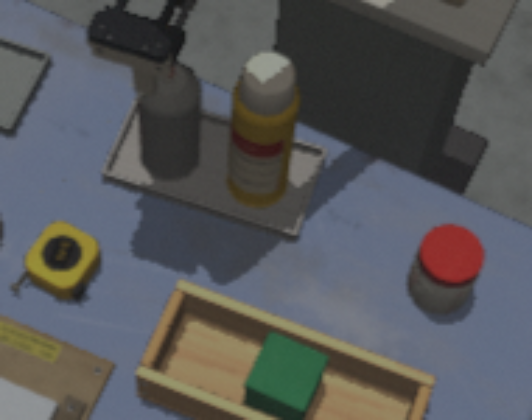

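Both cans stand upright in the tray, at (170,165) and (260,195). Now to the box, rising and moving away before turning.

Emit:
move_arm:
  series:
    - [0,0.4,-0.4,0,0,0,1]
    - [0.1,0.8,-0.4,0,0,0.04,1]
    - [0.3,1,-0.4,0,0,0.08,1]
    - [0.6,1,-0.4,0,0,0.12,1]
    - [0.9,1,-0.4,0,0,0.16,1]
    - [1,1,-0.4,0,0,0.2,1]
    - [1,1,-0.4,0,0,0.24,1]
    - [1,1,-0.4,0,0,0.28,1]

```text
t: 21.3
tool_pos: [0.5256, 0.0193, 0.2443]
orientation: [-2.877, -1.262, 0.0]
force: [-0.1, -0.5, 0.2]
opening: 0.0932
```

```bash
python3 go.py .6265 .13 .12 5.2
```

```text
t21.30 pos [0.5256 0.0193 0.2443] shift [ 1.498 -0.008  1.242] turn [-1.000e-04  1.000e-04  2.342e-01] open 0.0932 F [-0.1 -0.5  0.2]
```

Emit:
move_arm:
  series:
    - [0.4,0,0,0,0,0.045,1]
    - [0.8,0,0.1,0,0,0.09,1]
    - [1,0,0.3,0,0,0.135,1]
    - [1,0,0.5,0,0,0.18,1]
    - [1,0,0.7,0,0,0.225,1]
    - [1,0,0.9,0,0,0.234,1]
    - [1,0,1,0,0,0.234,1]
    - [1,0,1,0,0,0.234,1]

```text
t: 22.1
tool_pos: [0.5918, 0.0924, 0.1425]
orientation: [3.138, 0.152, -0.006]
force: [-0.4, -0.0, -0.3]
opening: 0.0933
```

```bash
python3 go.py .6265 .13 .036 5.2
```

```text
t22.10 pos [0.5918 0.0924 0.1425] shift [ 0.385 -0.341  1.063] turn [-0.      0.0012  0.0019] open 0.0933 F [-0.4 -0.  -0.3]
```

Emit:
move_arm:
  series:
    - [0.38,-0.34,0,0,0,0.001,1]
    - [0.38,-0.34,0,0,0,0.001,1]
    - [0.38,-0.34,0,0,0,0.001,1]
    - [0.38,-0.34,0.2,0,0,0.001,1]
    - [0.38,-0.34,0.4,0,0,0.001,1]
    - [0.38,-0.34,0.4,0,0,0.001,1]
    - [0.38,-0.34,0.4,0,0,0.001,1]

```text
t: 22.8
tool_pos: [0.6278, 0.1294, 0.1059]
orientation: [3.138, 0.144, 0.001]
force: [0.1, 0.1, 0.3]
opening: 0.093
```

```bash
python3 go.py .6265 .13 .036 5.2;  python3 - <<'E'
from h import *
for n in("side","top"):
    c=cam(n);f=c["frame"][:,:,::-1]
    f=f[180:320,300:450] if n=="side" else f[120:280,180:360]
    cv2.imwrite(f"pics/{n}10.png",cv2.resize(f,None,fx=3.5,fy=3.5))
E
```

```text
t22.80 pos [0.6278 0.1294 0.1059] shift [-0.013 -0.007  0.699] turn [ 0.     -0.0002  0.0004] open 0.0930 F [0.1 0.1 0.3]
```

View pics/side10.png

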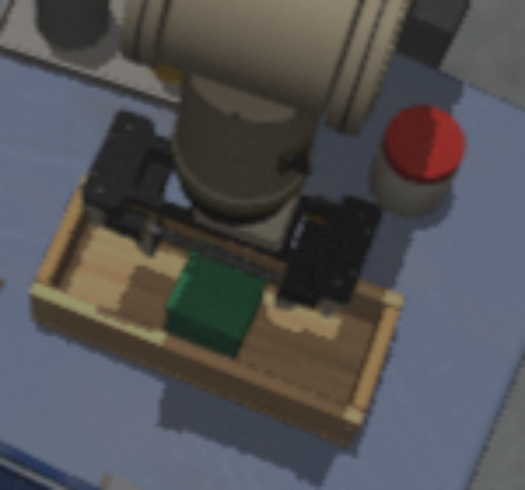

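The fingers (about (150,235) and (310,290)) straddle the green box at (215,300). Descending.

Emit:
move_arm:
  series:
    - [-0.01,0,0.1,0,0,0,1]
    - [-0.01,0,0.25,0,0,0,1]
    - [-0.01,0,0.4,0,0,0,1]
    - [-0.01,0,0.55,0,0,0,1]
    - [-0.01,0,0.65,0,0,0,1]
    - [-0.01,0,0.7,0,0,0,1]
    - [-0.01,0,0.7,0,0,0,1]

```text
t: 23.6
tool_pos: [0.626, 0.1297, 0.0332]
orientation: [3.138, 0.145, -0.003]
force: [0.2, -0.0, 0.2]
opening: 0.0926
```

Emit:
move_arm:
  series:
    - [0,0,0,0,0,0,-1]
    - [0,0,0,0,0,0,-1]
    - [0,0,0,0,0,0,-1]
    - [0,0,0,0,0,0,-1]
    - [0,0,0,0,0,0,-1]
    - [0,0,0,0,0,0,-1]
    - [0,0,0,0,0,0,-1]
  squeeze: 15

```text
t: 24.3
tool_pos: [0.6271, 0.1299, 0.0352]
orientation: [-3.138, -0.145, -0.001]
force: [-0.3, 0.9, 3.1]
opening: 0.0618
```

```bash
python3 go.py .6265 .13 .036 5.2
```

```text
t24.30 pos [0.6271 0.1299 0.0352] shift [-0.006 -0.001 -0.008] turn [-0.     -0.0002  0.0004] open 0.0618 F [-0.3  0.9  3.1]
```

Gripped (62 mm). Lifting 90 mm.

Emit:
move_arm:
  series:
    - [0,0,-0.1,0,0,0,-1]
    - [0,0,-0.3,0,0,0,-1]
    - [0,0,-0.5,0,0,0,-1]
    - [0,0,-0.7,0,0,0,-1]
    - [0,0,-0.9,0,0,0,-1]
    - [0,0,-1,0,0,0,-1]
    - [0,0,-1,0,0,0,-1]

```text
t: 25.0
tool_pos: [0.628, 0.1299, 0.1369]
orientation: [-3.138, -0.145, -0.005]
force: [-0.7, 0.0, -1.2]
opening: 0.0616
```

```bash
python3 go.py .4565 -.3145 .16 8;  python3 - <<'E'
from h import *
for n in("side","top"):
    c=cam(n);f=c["frame"][:,:,::-1]
    f=f[180:320,300:450] if n=="side" else f[120:280,180:360]
    cv2.imwrite(f"pics/{n}11.png",cv2.resize(f,None,fx=3.5,fy=3.5))
E
```

```text
t25.00 pos [0.628  0.1299 0.1369] shift [-2.116  4.268 -0.239] turn [ 0.     -0.0011 -0.0151] open 0.0616 F [-0.7  0.  -1.2]
```

View pics/side11.png

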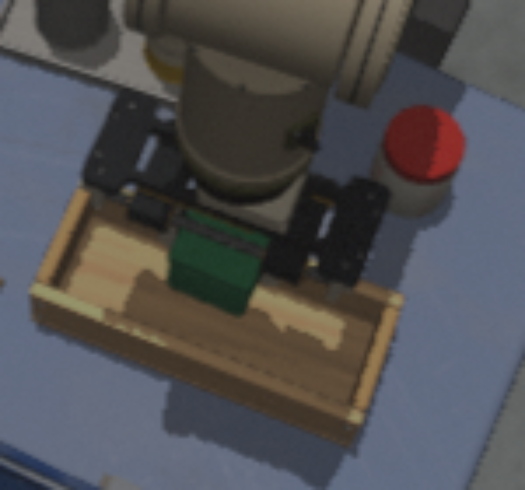

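Emit:
move_arm:
  series:
    - [0,0.1,-0.15,0,0,0,-1]
    - [0,0.3,-0.35,0,0,0,-1]
    - [0,0.55,-0.5,0,0,0,-1]
    - [0,0.8,-0.5,0,0,0,-1]
    - [0,1,-0.5,0,0,0,-1]

```text
t: 25.6
tool_pos: [0.6363, 0.0282, 0.1857]
orientation: [3.138, 0.144, 0.001]
force: [-0.1, -0.1, -1.0]
opening: 0.0617
```

Emit:
move_arm:
  series:
    - [0,0.25,0,0,0,0,-1]
    - [0,0.5,0,0,0,0,-1]
    - [-0.1,0.75,0,0,0,0,-1]
    - [-0.2,1,0,0,0,0,-1]

```text
t: 26.0
tool_pos: [0.6246, -0.0729, 0.1844]
orientation: [-3.138, -0.144, 0.002]
force: [0.6, -0.8, 0.1]
opening: 0.0618
```

Emit:
move_arm:
  series:
    - [-0.1,0.25,0,0,0,0,-1]
    - [-0.2,0.5,0,0,0,0,-1]
    - [-0.3,0.75,0,0,0,0,-1]
    - [-0.4,1,0,0,0,0,-1]

```text
t: 26.4
tool_pos: [0.5936, -0.176, 0.1846]
orientation: [-3.138, -0.144, 0.002]
force: [0.0, -0.1, -0.1]
opening: 0.0616
```

Emit:
move_arm:
  series:
    - [-0.2,0.25,0,0,0,-0.005,-1]
    - [-0.4,0.5,0,0,0,-0.01,-1]
    - [-0.6,0.75,0,0,0,-0.015,-1]
    - [-0.8,1,0,0,0,-0.015,-1]
    - [-0.8,1,0,0,0,-0.015,-1]

```text
t: 26.9
tool_pos: [0.5215, -0.285, 0.1846]
orientation: [3.134, 0.212, -0.003]
force: [0.3, -0.1, -1.2]
opening: 0.0619
```

```bash
python3 go.py .4565 -.3145 .1 8
```

```text
t26.90 pos [ 0.5215 -0.285   0.1846] shift [-0.683  0.205  0.848] turn [ 0.0002  0.0005 -0.0014] open 0.0619 F [ 0.3 -0.1 -1.2]
```

Emit:
move_arm:
  series:
    - [-0.25,0.08,0,0,0,0,-1]
    - [-0.5,0.15,0,0,0,-0.001,-1]
    - [-0.68,0.2,0.1,0,0,-0.001,-1]
    - [-0.68,0.2,0.3,0,0,-0.001,-1]
    - [-0.68,0.2,0.5,0,0,-0.001,-1]
    - [-0.68,0.2,0.7,0,0,-0.001,-1]
    - [-0.68,0.2,0.8,0,0,-0.001,-1]
    - [-0.68,0.2,0.8,0,0,-0.001,-1]

```text
t: 27.7
tool_pos: [0.4585, -0.3096, 0.1029]
orientation: [-3.131, -0.223, 0.004]
force: [-0.1, 0.0, -1.7]
opening: 0.0618
```

```bash
python3 go.py .4565 -.3145 .029 8;  python3 - <<'E'
from h import *
for n in("side","top"):
    c=cam(n);f=c["frame"][:,:,::-1]
    f=f[100:240,200:350] if n=="side" else f[170:290,380:510]
    cv2.imwrite(f"pics/{n}12.png",cv2.resize(f,None,fx=3.5,fy=3.5))
E
```

```text
t27.70 pos [ 0.4585 -0.3096  0.1029] shift [-0.025  0.048  0.739] turn [-0.0009  0.0008  0.0009] open 0.0618 F [-0.1  0.  -1.7]
```

View pics/side12.png

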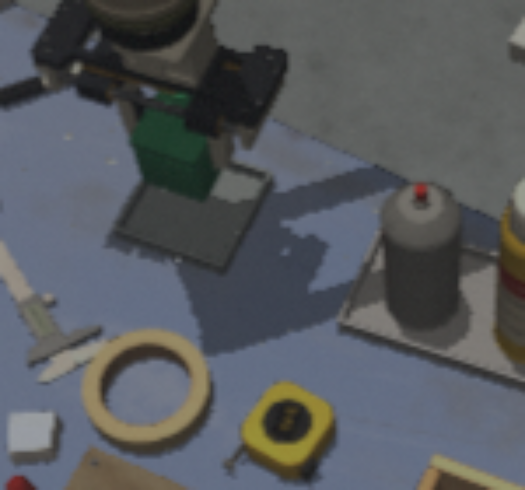

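The box hangs above the small tray (box at (175,155), tray centre at about (190,220)); the remaining offset is mostly height. Lowering.

Emit:
move_arm:
  series:
    - [-0.02,0.04,0.1,0,0,0,-1]
    - [-0.02,0.04,0.25,0,0,0,-1]
    - [-0.02,0.04,0.4,0,0,0,-1]
    - [-0.02,0.04,0.52,0,0,0,-1]
    - [-0.02,0.04,0.62,0,0,0,-1]
    - [-0.02,0.04,0.68,0,0,0,-1]
    - [-0.02,0.04,0.7,0,0,0,-1]
    - [-0.02,0.04,0.7,0,0,0,-1]

```text
t: 28.6
tool_pos: [0.4582, -0.3148, 0.0345]
orientation: [-3.133, -0.224, 0.0]
force: [-0.3, -0.7, 0.3]
opening: 0.0621
```

```bash
python3 go.py .4565 -.3145 .029 8
```

```text
t28.60 pos [ 0.4582 -0.3148  0.0345] shift [-0.016 -0.005  0.055] turn [-0.0001  0.0001  0.0009] open 0.0621 F [-0.3 -0.7  0.3]
```

Emit:
move_arm:
  series:
    - [-0.01,0,0.03,0,0,0,-1]
    - [-0.01,0,0.05,0,0,0,-1]
    - [-0.01,0,0.05,0,0,0,-1]
    - [-0.01,0,0.05,0,0,0,-1]

```text
t: 29.0
tool_pos: [0.4573, -0.315, 0.0298]
orientation: [3.134, 0.223, 0.0]
force: [-1.1, -0.5, -0.7]
opening: 0.0618
```

Emit:
move_arm:
  series:
    - [0,0,0.01,0,0,0,-1]
    - [0,0,0.01,0,0,0,-1]
    - [0,0,0.01,0,0,0,-1]

```text
t: 29.3
tool_pos: [0.4575, -0.3152, 0.0291]
orientation: [3.133, 0.223, 0.001]
force: [-0.6, 0.5, 4.4]
opening: 0.0618
```

Emit:
move_arm:
  series:
    - [0,0,0,0,0,0,1]
    - [0,0,0,0,0,0,1]
    - [0,0,0,0,0,0,1]
    - [0,0,0,0,0,0,1]
    - [0,0,-0.2,0,0,0,1]
    - [0,0,-0.5,0,0,0,1]
    - [0,0,-0.9,0,0,0,1]
    - [0,0,-1,0,0,0,1]

```text
t: 30.1
tool_pos: [0.4593, -0.3167, 0.1337]
orientation: [3.129, 0.223, 0.008]
force: [1.5, -0.6, 0.2]
opening: 0.0931
```

```bash
python3 go.py .447 .2185 .2 5.2;  python3 - <<'E'
from h import *
for n in("side","top"):
    c=cam(n);f=c["frame"][:,:,::-1]
    a,s,m=mask(c,(60,100,95),(85,255,255),(220,110,290,200) if n=="side" else (400,190,470,260)); print(n,a,onz(c,a,.065))
    f=f[100:240,200:350] if n=="side" else f[170:290,380:510]
    cv2.imwrite(f"pics/{n}13.png",cv2.resize(f,None,fx=3.5,fy=3.5))
E
```

```text
t30.10 pos [ 0.4593 -0.3167  0.1337] shift [ 0.641 -5.312 -0.688] turn [ 0.0016 -0.0015  0.0164] open 0.0931 F [ 1.5 -0.6  0.2]
side [253.25581395 141.79069767] [ 0.43445883 -0.32883576  0.065     ]
top [442.  217.5] [ 0.48586081 -0.32783027  0.065     ]
```

View pics/side13.png

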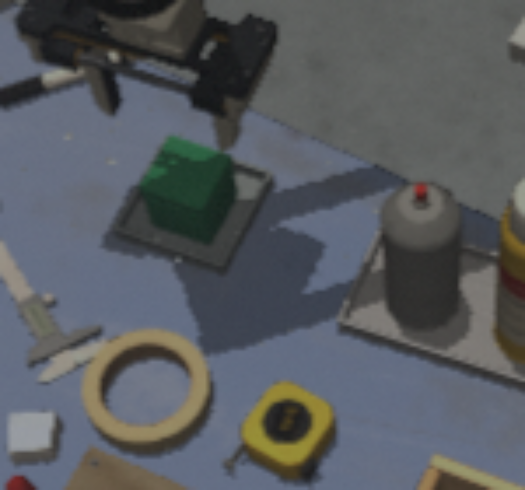

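The box stands in the middle of the small tray, at (190,190) in the crop. Next the jar, passing high over the cans.

Emit:
move_arm:
  series:
    - [0,0,-0.5,0,0,0,1]
    - [0,-0.2,-1,0,0,0,1]
    - [0,-0.5,-1,0,0,0.01,1]
    - [0.1,-1,-1,0,0,0.015,1]
    - [0.1,-1,-1,0,0,0.015,1]

```text
t: 30.7
tool_pos: [0.4527, -0.21, 0.2269]
orientation: [-3.135, -0.154, 0.002]
force: [0.5, -0.2, -0.8]
opening: 0.0932
```

Emit:
move_arm:
  series:
    - [0.1,-0.5,-0.5,0,0,0,1]
    - [0.2,-1,-0.5,0,0,0,1]
    - [0.2,-1,-0.5,0,0,0,1]

```text
t: 31.0
tool_pos: [0.4638, -0.1105, 0.2787]
orientation: [-3.137, -0.152, -0.001]
force: [0.1, -1.2, 1.2]
opening: 0.0931
```

Emit:
move_arm:
  series:
    - [0.1,-0.5,0,0,0,0,1]
    - [0.2,-1,0,0,0,0,1]
    - [0.2,-1,0,0,0,0,1]

```text
t: 31.3
tool_pos: [0.4733, -0.0069, 0.2766]
orientation: [-3.135, -0.159, 0.004]
force: [-0.3, -0.7, -0.3]
opening: 0.0929
```

Emit:
move_arm:
  series:
    - [0.1,-0.5,0,0,0,0,1]
    - [0.1,-1,0,0,0,0,1]
    - [0.1,-1,0,0,0,0,1]

```text
t: 31.6
tool_pos: [0.4732, 0.0928, 0.2767]
orientation: [-3.136, -0.158, 0.005]
force: [-0.6, -0.4, -0.6]
opening: 0.093
```

Emit:
move_arm:
  series:
    - [0,-0.5,0,0,0,0,1]
    - [0,-1,0,0,0,0,1]
    - [0,-1,0,0,0,0,1]
    - [0,-1,0,0,0,0,1]

```text
t: 32.0
tool_pos: [0.4644, 0.188, 0.277]
orientation: [3.136, 0.153, -0.004]
force: [0.1, -0.6, 0.1]
opening: 0.0932
```

```bash
python3 go.py .447 .2185 .12 5.2
```

```text
t32.00 pos [0.4644 0.188  0.277 ] shift [-0.14  -0.323  1.57 ] turn [0.0004 0.0007 0.0021] open 0.0932 F [ 0.1 -0.6  0.1]
```

Emit:
move_arm:
  series:
    - [-0.14,-0.32,0,0,0,0.002,1]
    - [-0.14,-0.32,0.3,0,0,0.002,1]
    - [-0.14,-0.32,0.6,0,0,0.002,1]
    - [-0.14,-0.32,0.9,0,0,0.002,1]
    - [-0.14,-0.32,1,0,0,0.002,1]
    - [-0.14,-0.32,1,0,0,0.002,1]
    - [-0.14,-0.32,1,0,0,0.002,1]

```text
t: 32.7
tool_pos: [0.4486, 0.2181, 0.1798]
orientation: [-3.138, -0.138, -0.002]
force: [0.6, 0.2, 1.0]
opening: 0.093
```

```bash
python3 go.py .447 .2185 .036 5.2;  python3 - <<'E'
from h import *
for n in("side","top"):
    c=cam(n);f=c["frame"][:,:,::-1]
    f=f[150:290,320:470] if n=="side" else f[150:290,180:360]
    cv2.imwrite(f"pics/{n}14.png",cv2.resize(f,None,fx=3.5,fy=3.5))
E
```

```text
t32.70 pos [0.4486 0.2181 0.1798] shift [-0.017 -0.005  1.438] turn [-0.     -0.0004 -0.001 ] open 0.0930 F [0.6 0.2 1. ]
```

View pics/side14.png

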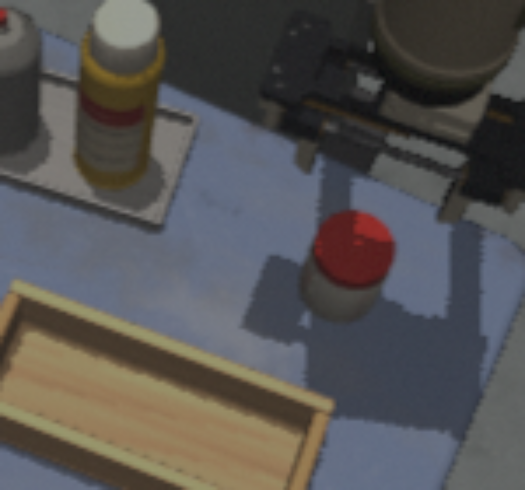

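The fingers ((305,155) and (455,205)) are above and either side of the jar's lid at (355,250). Down in two steps.

Emit:
move_arm:
  series:
    - [-0.02,0,0.2,0,0,0,1]
    - [-0.02,0,0.4,0,0,0,1]
    - [-0.02,0,0.6,0,0,0,1]
    - [-0.02,0,0.8,0,0,0,1]
    - [-0.02,0,1,0,0,0,1]
    - [-0.02,0,1,0,0,0,1]

```text
t: 33.4
tool_pos: [0.4446, 0.2183, 0.0772]
orientation: [3.137, 0.14, -0.004]
force: [0.2, -0.5, -0.4]
opening: 0.0926
```

Emit:
move_arm:
  series:
    - [0,0,0.15,0,0,0,1]
    - [0,0,0.3,0,0,0,1]
    - [0,0,0.42,0,0,0,1]
    - [0,0,0.42,0,0,0,1]
    - [0,0,0.42,0,0,0,1]

```text
t: 33.9
tool_pos: [0.4462, 0.2189, 0.0375]
orientation: [-3.138, -0.14, -0.001]
force: [0.2, -0.1, 0.6]
opening: 0.0929
```

Emit:
move_arm:
  series:
    - [0,0,0,0,0,0,-1]
    - [0,0,0,0,0,0,-1]
    - [0,0,0,0,0,0,-1]
    - [0,0,0,0,0,0,-1]
    - [0,0,0,0,0,0,-1]
    - [0,0,0,0,0,0,-1]
    - [0,0,0,0,0,0,-1]
  squeeze: 25

```text
t: 34.6
tool_pos: [0.446, 0.2191, 0.0371]
orientation: [-3.138, -0.14, -0.001]
force: [-0.5, 2.9, 3.5]
opening: 0.0618
```

```bash
python3 go.py .447 .2185 .036 5.2;  python3 - <<'E'
from h import *
for n in("side","top"):
    c=cam(n);f=c["frame"][:,:,::-1]
    f=f[150:290,320:470] if n=="side" else f[150:290,180:360]
    cv2.imwrite(f"pics/{n}15.png",cv2.resize(f,None,fx=3.5,fy=3.5))
E
```

```text
t34.60 pos [0.446  0.2191 0.0371] shift [0.01  0.007 0.011] turn [-0.0002 -0.0002 -0.0005] open 0.0618 F [-0.5  2.9  3.5]
```

View pics/side15.png

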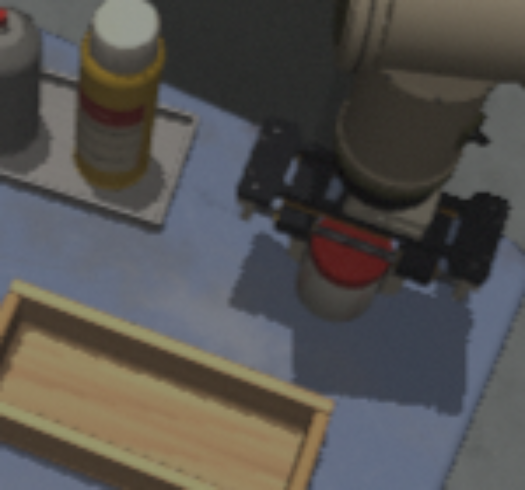

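The jar is held between the fingers, at (350,265) in the crop. Lifting.

Emit:
move_arm:
  series:
    - [0,0,-0.1,0,0,0,-1]
    - [0,0,-0.3,0,0,0,-1]
    - [0,0,-0.5,0,0,0,-1]
    - [0,0,-0.7,0,0,0,-1]
    - [0,0,-0.9,0,0,0,-1]
    - [0,0,-1,0,0,0,-1]
    - [0,0,-1,0,0,0,-1]

```text
t: 35.4
tool_pos: [0.4465, 0.2188, 0.1381]
orientation: [-3.138, -0.14, -0.004]
force: [0.7, -0.2, -2.7]
opening: 0.062
```

```bash
python3 go.py .627 .13 .14 5.2
```

```text
t35.40 pos [0.4465 0.2188 0.1381] shift [ 1.719  1.045 -0.015] turn [-0.0001 -0.0008 -0.0006] open 0.0620 F [ 0.7 -0.2 -2.7]
```

Emit:
move_arm:
  series:
    - [0.08,0.05,0,0,0,0,-1]
    - [0.25,0.15,0,0,0,0,-1]
    - [0.45,0.27,0,0,0,0,-1]
    - [0.65,0.39,0,0,0,0,-1]
    - [0.85,0.51,0,0,0,0,-1]
    - [1,0.6,0,0,0,0,-1]

```text
t: 36.0
tool_pos: [0.5511, 0.1663, 0.1345]
orientation: [3.138, 0.139, -0.004]
force: [-0.2, -0.8, -2.5]
opening: 0.0622
```

Emit:
move_arm:
  series:
    - [0.15,0.1,0,0,0,0,-1]
    - [0.32,0.2,0,0,0,0,-1]
    - [0.5,0.32,0,0,0,0,-1]
    - [0.65,0.4,0,0,0,0,-1]
    - [0.71,0.44,0,0,0,0,-1]
    - [0.71,0.44,0,0,0,0,-1]
    - [0.71,0.44,0,0,0,0,-1]

```text
t: 36.7
tool_pos: [0.6244, 0.1303, 0.1355]
orientation: [-3.138, -0.14, 0.003]
force: [0.2, -0.5, -2.8]
opening: 0.0622
```

```bash
python3 go.py .627 .13 .045 5.2;  python3 - <<'E'
from h import *
for n in("side","top"):
    c=cam(n);f=c["frame"][:,:,::-1]
    f=f[170:310,300:450] if n=="side" else f[110:250,180:360]
    cv2.imwrite(f"pics/{n}16.png",cv2.resize(f,None,fx=3.5,fy=3.5))
E
```

```text
t36.70 pos [0.6244 0.1303 0.1355] shift [0.028 0.005 0.905] turn [-0.      0.0006 -0.0006] open 0.0622 F [ 0.2 -0.5 -2.8]
```

View pics/side16.png

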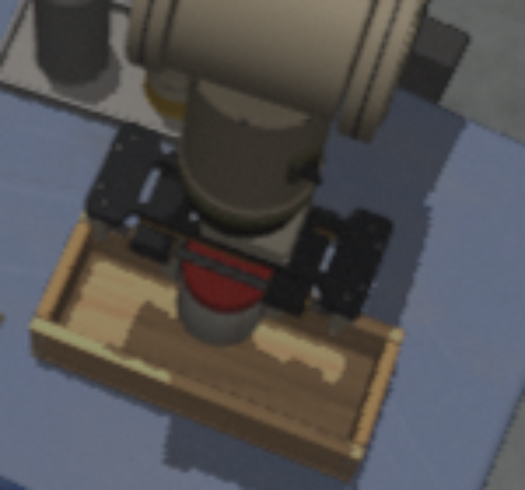

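The jar (225,300) hangs over the middle of the rack. Lowering.

Emit:
move_arm:
  series:
    - [0.02,0,0.1,0,0,0,-1]
    - [0.02,0,0.25,0,0,0,-1]
    - [0.02,0,0.4,0,0,0,-1]
    - [0.02,0,0.55,0,0,0,-1]
    - [0.02,0,0.7,0,0,0,-1]
    - [0.02,0,0.8,0,0,0,-1]
    - [0.02,0,0.84,0,0,0,-1]
    - [0.02,0,0.84,0,0,0,-1]

```text
t: 37.6
tool_pos: [0.6267, 0.1304, 0.0517]
orientation: [3.138, 0.14, -0.002]
force: [-0.6, -0.1, -2.3]
opening: 0.0621
```

Emit:
move_arm:
  series:
    - [0,0,0.02,0,0,0,-1]
    - [0,0,0.03,0,0,0,-1]
    - [0,0,0.03,0,0,0,-1]

```text
t: 37.9
tool_pos: [0.6276, 0.1305, 0.0502]
orientation: [-3.138, -0.14, -0.001]
force: [0.7, -0.0, -2.7]
opening: 0.0622
```

Emit:
move_arm:
  series:
    - [0,0,0.02,0,0,0,-1]
    - [0,0,0.02,0,0,0,-1]
    - [0,0,0.02,0,0,0,-1]

```text
t: 38.2
tool_pos: [0.6272, 0.1305, 0.0476]
orientation: [3.138, 0.14, -0.0]
force: [0.4, 0.5, -3.0]
opening: 0.062
```

Emit:
move_arm:
  series:
    - [0,0,0.01,0,0,0,-1]
    - [0,0,0.01,0,0,0,-1]
    - [0,0,0.01,0,0,0,-1]

```text
t: 38.5
tool_pos: [0.6272, 0.1305, 0.0466]
orientation: [-3.138, -0.14, 0.0]
force: [0.8, -0.5, -3.0]
opening: 0.0621
```

Emit:
move_arm:
  series:
    - [0,0,0.01,0,0,0,-1]
    - [0,0,0.01,0,0,0,-1]
    - [0,0,0.01,0,0,0,-1]

```text
t: 38.8
tool_pos: [0.6275, 0.1305, 0.0462]
orientation: [-3.138, -0.14, -0.001]
force: [-1.2, -0.8, 2.0]
opening: 0.0622
```

Emit:
move_arm:
  series:
    - [0,0,0,0,0,0,1]
    - [0,0,0,0,0,0,1]
    - [0,0,0,0,0,0,1]
    - [0,0,0,0,0,0,1]
    - [0,0,-0.2,0,0,0,1]
    - [0,0,-0.5,0,0,0,1]
    - [0,0,-0.9,0,0,0,1]
    - [0,0,-1,0,0,0,1]

```text
t: 39.6
tool_pos: [0.6301, 0.1309, 0.1514]
orientation: [-3.138, -0.14, -0.012]
force: [0.3, -0.2, 1.0]
opening: 0.0928
```

Emit:
move_arm:
  series:
    - [0,0,-0.5,0,0,0,1]
    - [0,0,-1,0,0,-0.04,1]
    - [0,0,-1,0,0,-0.08,1]
    - [0,0,-1,0,0,-0.12,1]
    - [0,0,-1,0,0,-0.16,1]
    - [0,0,-1,0,0,-0.2,1]
    - [0,0,-1,0,0,-0.24,1]
    - [0,0,-1,0,0,-0.28,1]

```text
t: 40.4
tool_pos: [0.6271, 0.1305, 0.245]
orientation: [-2.776, -1.47, 0.001]
force: [-0.5, -0.1, -0.2]
opening: 0.0927
```

```bash
python3 go.py .426 .0047 .25 98;  python3 - <<'E'
from h import *
for n in("side","top"):
    c=cam(n);f=c["frame"][:,:,::-1]
    f=f[110:310,200:450] if n=="side" else f[110:280,180:480]
    cv2.imwrite(f"pics/{n}17.png",cv2.resize(f,None,fx=2.6,fy=2.6))
E
```

```text
t40.40 pos [0.6271 0.1305 0.245 ] shift [-2.171 -0.956 -0.049] turn [-2.000e-04  0.000e+00 -2.345e-01] open 0.0927 F [-0.5 -0.1 -0.2]
```

View pics/side17.png

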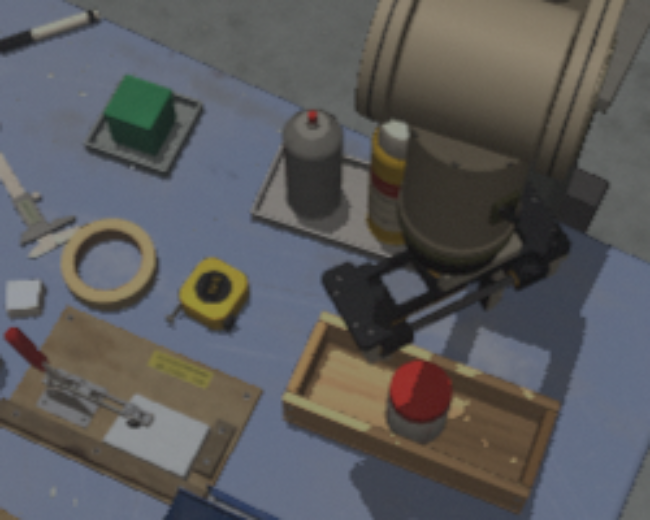

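The jar stands upright in the rack's middle, at (420,395). Back to the glue can.

Emit:
move_arm:
  series:
    - [-0.4,-0.18,-0.2,0,0,-0.04,1]
    - [-0.8,-0.35,-0.2,0,0,-0.08,1]
    - [-1,-0.44,-0.2,0,0,-0.12,1]
    - [-1,-0.44,-0.2,0,0,-0.16,1]
    - [-1,-0.44,-0.2,0,0,-0.2,1]
    - [-1,-0.44,-0.2,0,0,-0.234,1]
    - [-1,-0.44,-0.2,0,0,-0.234,1]

```text
t: 41.2
tool_pos: [0.5343, 0.073, 0.2655]
orientation: [2.071, 2.362, 0.0]
force: [0.1, 0.0, -0.0]
opening: 0.0935
```

```bash
python3 go.py .426 .0047 .25 98
```

```text
t41.20 pos [0.5343 0.073  0.2655] shift [-0.535 -1.163  0.155] turn [ 0.      0.     -0.0027] open 0.0935 F [ 0.1  0.  -0. ]
```

Emit:
move_arm:
  series:
    - [-0.2,-0.45,0,0,0,-0.003,1]
    - [-0.4,-0.9,0,0,0,-0.003,1]
    - [-0.45,-1,0,0,0,-0.003,1]
    - [-0.45,-1,0,0,0,-0.003,1]

```text
t: 41.6
tool_pos: [0.4407, 0.0145, 0.266]
orientation: [2.064, 2.367, 0.001]
force: [1.1, -0.7, -1.2]
opening: 0.093
```

```bash
python3 go.py .426 .0047 .1386 98
```

```text
t41.60 pos [0.4407 0.0145 0.266 ] shift [-0.076 -0.16   1.274] turn [ 0.0004  0.0001 -0.001 ] open 0.0930 F [ 1.1 -0.7 -1.2]
```

Emit:
move_arm:
  series:
    - [-0.08,-0.16,0,0,0,0,1]
    - [-0.08,-0.16,0,0,0,0,1]
    - [-0.08,-0.16,0.2,0,0,0,1]
    - [-0.08,-0.16,0.2,0,0,0,1]

```text
t: 42.0
tool_pos: [0.4264, 0.0057, 0.2436]
orientation: [-2.058, -2.37, 0.002]
force: [-0.2, -0.1, -0.2]
opening: 0.0928
```

```bash
python3 go.py .426 .0047 .1386 98
python3 - <<'E'
from h import *
for n in("side","top"):
    c=cam(n);f=c["frame"][:,:,::-1]
    f=f[110:250,270:420] if n=="side" else f[180:280,260:400]
    cv2.imwrite(f"pics/{n}18.png",cv2.resize(f,None,fx=3.6,fy=3.6))
E
```

```text
t42.00 pos [0.4264 0.0057 0.2436] shift [-0.01  -0.003  1.05 ] turn [-0.0009 -0.0003  0.0004] open 0.0928 F [-0.2 -0.1 -0.2]
```

View pics/side18.png

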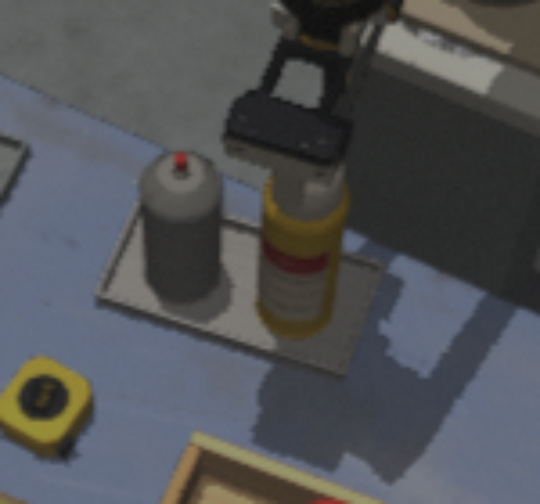

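The gripper is aligned over the glue can at (300,190); the primer stands untouched at (180,230). Descending and gripping.

Emit:
move_arm:
  series:
    - [-0.01,0,0.2,0,0,0,1]
    - [-0.01,0,0.4,0,0,0,1]
    - [-0.01,0,0.6,0,0,0,1]
    - [-0.01,0,0.8,0,0,0,1]
    - [-0.01,0,0.95,0,0,0,1]
    - [-0.01,0,1,0,0,0,1]
    - [-0.01,0,1,0,0,0,1]

```text
t: 42.8
tool_pos: [0.4267, 0.0042, 0.1457]
orientation: [-2.058, -2.373, 0.001]
force: [0.5, -0.1, -0.9]
opening: 0.093
```

```bash
python3 go.py .426 .0047 .1386 98
```

```text
t42.80 pos [0.4267 0.0042 0.1457] shift [ 0.006 -0.006  0.071] turn [-0.0002 -0.0001  0.0008] open 0.0930 F [ 0.5 -0.1 -0.9]
```

Emit:
move_arm:
  series:
    - [0,0,0.06,0,0,0,1]
    - [0,0,0.06,0,0,0,1]
    - [0,0,0.06,0,0,0,-1]
    - [0,0,0.06,0,0,0,-1]
    - [0,0,0.06,0,0,0,-1]
    - [0,0,0.06,0,0,0,-1]
    - [0,0,0.06,0,0,0,-1]
    - [0,0,0.06,0,0,0,-1]
  squeeze: 30

```text
t: 43.6
tool_pos: [0.4266, 0.004, 0.1398]
orientation: [2.058, 2.374, 0.0]
force: [-0.4, 0.3, 2.5]
opening: 0.0621
```

```bash
python3 go.py .426 .0047 .1386 98
```

```text
t43.60 pos [0.4266 0.004  0.1398] shift [ 0.008 -0.005  0.012] turn [ 0.     -0.      0.0009] open 0.0621 F [-0.4  0.3  2.5]
```

Emit:
move_arm:
  series:
    - [0,0,-0.05,0,0,0,-1]
    - [0,0,-0.15,0,0,0,-1]
    - [0,0,-0.3,0,0,0,-1]
    - [0,0,-0.5,0,0,0,-1]
    - [0,0,-0.7,0,0,0,-1]
    - [0,0,-0.85,0,0,0,-1]
    - [0,0,-1,0,0,0,-1]
    - [0,0,-1,0,0,0,-1]

```text
t: 44.4
tool_pos: [0.4278, 0.0039, 0.2422]
orientation: [2.056, 2.372, 0.003]
force: [0.8, -0.4, -2.3]
opening: 0.062
```

```bash
python3 go.py .6211 .205 .24 95.2
```

```text
t44.40 pos [0.4278 0.0039 0.2422] shift [1.717 2.199 0.028] turn [0.0012 0.0002 0.0164] open 0.0620 F [ 0.8 -0.4 -2.3]
```

Emit:
move_arm:
  series:
    - [0.07,0.07,0,0,0,0,-1]
    - [0.2,0.2,0,0,0,0,-1]
    - [0.37,0.37,0,0,0,0,-1]
    - [0.54,0.54,0,0,0,0,-1]
    - [0.7,0.7,0,0,0,0,-1]
    - [0.84,0.84,0,0,0,0,-1]
    - [0.95,0.94,0,0,0,0,-1]
    - [1,1,0,0,0,0,-1]

```text
t: 45.2
tool_pos: [0.5113, 0.1185, 0.2383]
orientation: [-2.055, -2.374, 0.002]
force: [0.1, -1.1, -3.8]
opening: 0.0619
```

Emit:
move_arm:
  series:
    - [0.1,0.1,0,0,0,0,-1]
    - [0.22,0.2,0,0,0,0.004,-1]
    - [0.36,0.36,0,0,0,0.008,-1]
    - [0.5,0.52,0,0,0,0.012,-1]
    - [0.6,0.68,0,0,0,0.016,-1]
    - [0.68,0.84,0,0,0,0.016,-1]
    - [0.71,0.95,0,0,0,0.016,-1]
    - [0.71,1,0,0,0,0.016,-1]

```text
t: 46.0
tool_pos: [0.601, 0.2021, 0.2391]
orientation: [-2.117, -2.321, 0.001]
force: [-0.9, -1.4, -3.3]
opening: 0.0624
```

```bash
python3 go.py .6211 .205 .1459 95.2
```

```text
t46.00 pos [0.601  0.2021 0.2391] shift [0.01  0.203 0.932] turn [-0.0002  0.      0.0004] open 0.0624 F [-0.9 -1.4 -3.3]
```

Emit:
move_arm:
  series:
    - [0,0.1,0,0,0,0,-1]
    - [0.01,0.19,0,0,0,0,-1]
    - [0.01,0.19,0,0,0,0,-1]
    - [0.01,0.19,0,0,0,0,-1]

```text
t: 46.4
tool_pos: [0.619, 0.2042, 0.2395]
orientation: [-2.117, -2.321, 0.001]
force: [-0.1, 0.3, -3.5]
opening: 0.0623
```

```bash
python3 go.py .6211 .205 .1459 95.2
python3 - <<'E'
from h import *
for n in("side","top"):
    c=cam(n);f=c["frame"][:,:,::-1]
    f=f[180:320,300:450] if n=="side" else f[120:280,180:360]
    cv2.imwrite(f"pics/{n}19.png",cv2.resize(f,None,fx=3.5,fy=3.5))
E
```

```text
t46.40 pos [0.619  0.2042 0.2395] shift [0.006 0.022 0.936] turn [-0.0002  0.      0.0003] open 0.0623 F [-0.1  0.3 -3.5]
```

View pics/side19.png

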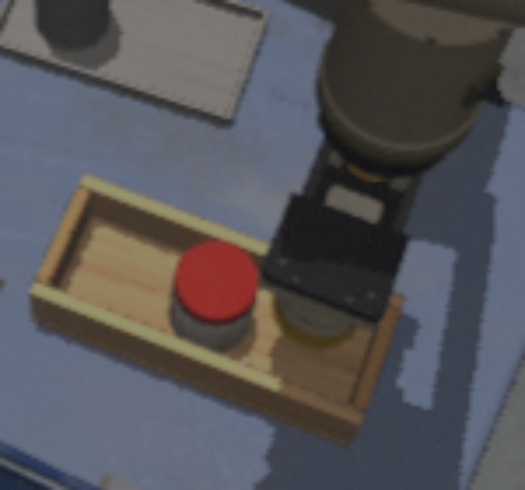

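The glue can (foot at (315,330)) hangs over its old place and clears the jar's lid at (217,280). Lowering.

Emit:
move_arm:
  series:
    - [0,0.01,0.1,0,0,0,-1]
    - [0,0.01,0.25,0,0,0,-1]
    - [0,0.01,0.4,0,0,0,-1]
    - [0,0.01,0.55,0,0,0,-1]
    - [0,0.01,0.7,0,0,0,-1]
    - [0,0.01,0.8,0,0,0,-1]
    - [0,0.01,0.86,0,0,0,-1]
    - [0,0.01,0.86,0,0,0,-1]

```text
t: 47.3
tool_pos: [0.6196, 0.2043, 0.1523]
orientation: [-2.116, -2.321, 0.002]
force: [-0.4, -0.5, -2.7]
opening: 0.0625
```

Emit:
move_arm:
  series:
    - [0,0,0.02,0,0,0,-1]
    - [0,0,0.03,0,0,0,-1]
    - [0,0,0.04,0,0,0,-1]
    - [0,0,0.04,0,0,0,-1]

```text
t: 47.7
tool_pos: [0.6203, 0.2045, 0.15]
orientation: [2.117, 2.321, 0.001]
force: [0.2, 0.5, -2.2]
opening: 0.0622
```

```bash
python3 go.py .6211 .205 .1459 95.2
```

```text
t47.70 pos [0.6203 0.2045 0.15  ] shift [0.004 0.008 0.041] turn [ 0.0002 -0.      0.0004] open 0.0622 F [ 0.2  0.5 -2.2]
```

Emit:
move_arm:
  series:
    - [0,0,0.02,0,0,0,-1]
    - [0,0,0.03,0,0,0,-1]
    - [0,0,0.03,0,0,0,-1]
    - [0,0,0.03,0,0,0,-1]

```text
t: 48.1
tool_pos: [0.6201, 0.2044, 0.1465]
orientation: [-2.117, -2.321, 0.0]
force: [0.3, 0.3, -2.7]
opening: 0.0624
```

Emit:
move_arm:
  series:
    - [0,0,0.01,0,0,0,-1]
    - [0,0,0.01,0,0,0,-1]
    - [0,0,0.01,0,0,0,-1]

```text
t: 48.4
tool_pos: [0.6203, 0.2045, 0.1459]
orientation: [2.117, 2.321, 0.001]
force: [0.3, -0.1, -1.3]
opening: 0.0623
```

Emit:
move_arm:
  series:
    - [0,0,0.01,0,0,0,-1]
    - [0,0,0.01,0,0,0,-1]
    - [0,0,0.01,0,0,0,-1]

```text
t: 48.7
tool_pos: [0.6204, 0.2045, 0.1458]
orientation: [2.116, 2.321, 0.001]
force: [-3.3, -0.5, 6.3]
opening: 0.0622
```

Contact at the expected height. Releasing and rising.

Emit:
move_arm:
  series:
    - [0,0,-0.01,0,0,0,-1]
    - [0,0,-0.01,0,0,0,1]
    - [0,0,-0.01,0,0,0,1]
    - [0,0,-0.01,0,0,0,1]
    - [0,0,-0.01,0,0,0,1]
    - [0,0,-0.3,0,0,0,1]
    - [0,0,-0.7,0,0,0,1]
    - [0,0,-1,0,0,0,1]

```text
t: 49.5
tool_pos: [0.6204, 0.2045, 0.2468]
orientation: [2.116, 2.321, 0.002]
force: [1.7, -0.5, -0.1]
opening: 0.093
```

```bash
python3 go.py .4411 -.0945 .26 98
```

```text
t49.50 pos [0.6204 0.2045 0.2468] shift [-2.813 -2.06  -0.135] turn [ 0.0004 -0.0001 -0.0151] open 0.0930 F [ 1.7 -0.5 -0.1]
```

Emit:
move_arm:
  series:
    - [0,0,-0.2,0,0,0,1]
    - [-0.4,-0.3,-0.2,0,0,0,1]
    - [-0.8,-0.6,-0.2,0,0,0,1]
    - [-1,-0.73,-0.2,0,0,-0.015,1]
    - [-1,-0.73,-0.2,0,0,-0.015,1]

```text
t: 50.0
tool_pos: [0.5558, 0.0957, 0.2652]
orientation: [2.063, 2.368, -0.0]
force: [0.9, 0.2, -0.6]
opening: 0.0931
```

Emit:
move_arm:
  series:
    - [-0.4,-0.3,0,0,0,0,1]
    - [-0.8,-0.6,0,0,0,0,1]
    - [-1,-0.73,0,0,0,0,1]
    - [-1,-0.73,0,0,0,0,1]

```text
t: 50.4
tool_pos: [0.4979, -0.0128, 0.2651]
orientation: [2.065, 2.366, 0.0]
force: [1.3, 1.3, -0.4]
opening: 0.0931
```

```bash
python3 go.py .4411 -.0945 .2 98
```

```text
t50.40 pos [ 0.4979 -0.0128  0.2651] shift [-0.732 -0.674  0.651] turn [ 0.0002  0.0002 -0.0012] open 0.0931 F [ 1.3  1.3 -0.4]
```

Emit:
move_arm:
  series:
    - [-0.35,-0.32,0,0,0,-0.001,1]
    - [-0.73,-0.66,0,0,0,-0.001,1]
    - [-0.73,-0.66,0.2,0,0,-0.001,1]
    - [-0.73,-0.66,0.5,0,0,-0.001,1]
    - [-0.73,-0.66,0.6,0,0,-0.001,1]
    - [-0.73,-0.66,0.6,0,0,-0.001,1]

```text
t: 51.0
tool_pos: [0.4425, -0.0913, 0.203]
orientation: [-2.055, -2.372, 0.002]
force: [-1.0, 0.5, 0.0]
opening: 0.0934
```

```bash
python3 go.py .4411 -.0945 .106 98
python3 - <<'E'
from h import *
for n in("side","top"):
    c=cam(n);f=c["frame"][:,:,::-1]
    f=f[110:300,240:450] if n=="side" else f[120:280,180:360]
    cv2.imwrite(f"pics/{n}20.png",cv2.resize(f,None,fx=2.8,fy=2.8))
E
```

```text
t51.00 pos [ 0.4425 -0.0913  0.203 ] shift [-0.032 -0.015  0.97 ] turn [-0.001  -0.0006  0.0011] open 0.0934 F [-1.   0.5  0. ]
```

View pics/side20.png

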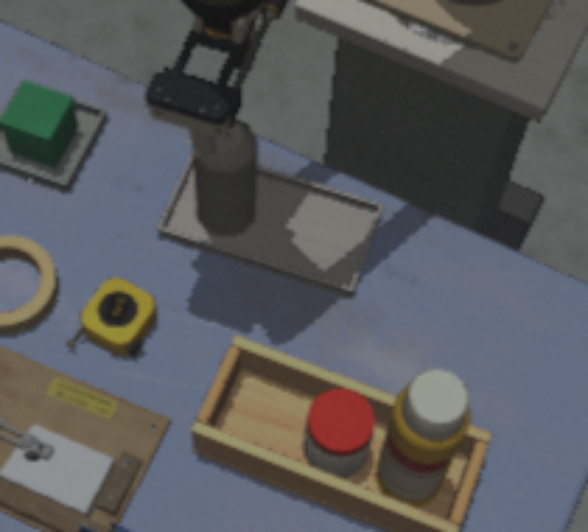

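The glue can (430,430) stands upright in the rack beside the jar (340,430), and the gripper is above the primer at (225,180). Descending on it.

Emit:
move_arm:
  series:
    - [-0.03,-0.01,0.1,0,0,0,1]
    - [-0.03,-0.01,0.3,0,0,0,1]
    - [-0.03,-0.01,0.5,0,0,0,1]
    - [-0.03,-0.01,0.7,0,0,0,1]
    - [-0.03,-0.01,0.88,0,0,0,1]
    - [-0.03,-0.01,0.93,0,0,0,1]
    - [-0.03,-0.01,0.93,0,0,0,1]
    - [-0.03,-0.01,0.93,0,0,0,1]

```text
t: 51.9
tool_pos: [0.4432, -0.0958, 0.1128]
orientation: [2.057, 2.373, 0.001]
force: [0.1, -0.1, 0.2]
opening: 0.0926
```

Emit:
move_arm:
  series:
    - [0,0,0,0,0,0,-1]
    - [0,0,0,0,0,0,-1]
    - [0,0,0,0,0,0,-1]
    - [0,0,0,0,0,0,-1]
    - [0,0,0,0,0,0,-1]
    - [0,0,0,0,0,0,-1]
    - [0,0,0,0,0,0,-1]

```text
t: 52.6
tool_pos: [0.4426, -0.0956, 0.1119]
orientation: [2.058, 2.374, 0.0]
force: [-1.0, 0.1, 2.5]
opening: 0.0647
```

```bash
python3 go.py .4411 -.0945 .106 98
```

```text
t52.60 pos [ 0.4426 -0.0956  0.1119] shift [ 0.013 -0.013  0.059] turn [0.0001 0.0001 0.0009] open 0.0647 F [-1.   0.1  2.5]
```

The grip is 6 mm higher than before, near the dome. I regrip lower.

Emit:
move_arm:
  series:
    - [0,0,0,0,0,0,1]
    - [0,0,0,0,0,0,1]
    - [0,0,0,0,0,0,1]
    - [0.01,-0.01,0.06,0,0,0,1]
    - [0.01,-0.01,0.06,0,0,0,1]
    - [0.01,-0.01,0.06,0,0,0,1]

```text
t: 53.2
tool_pos: [0.4409, -0.0946, 0.1052]
orientation: [-2.057, -2.373, 0.0]
force: [0.1, 0.4, 0.3]
opening: 0.093
```

Emit:
move_arm:
  series:
    - [0,0,0,0,0,0,-1]
    - [0,0,0,0,0,0,-1]
    - [0,0,0,0,0,0,-1]
    - [0,0,0,0,0,0,-1]
    - [0,0,0,0,0,0,-1]
    - [0,0,0,0,0,0,-1]
    - [0,0,0,0,0,0,-1]

```text
t: 53.9
tool_pos: [0.4414, -0.0947, 0.1057]
orientation: [2.058, 2.374, 0.0]
force: [-0.4, -0.2, 0.6]
opening: 0.0644
```

```bash
python3 go.py .4411 -.0945 .106 98
```

```text
t53.90 pos [ 0.4414 -0.0947  0.1057] shift [ 0.003 -0.002 -0.003] turn [0.     0.     0.0009] open 0.0644 F [-0.4 -0.2  0.6]
```

Emit:
move_arm:
  series:
    - [0,0,-0.05,0,0,0,-1]
    - [0,0,-0.15,0,0,0,-1]
    - [0,0,-0.3,0,0,0,-1]
    - [0,0,-0.5,0,0,0,-1]
    - [0,0,-0.7,0,0,0,-1]
    - [0,0,-0.85,0,0,0,-1]
    - [0,0,-1,0,0,0,-1]
    - [0,0,-1,0,0,0,-1]

```text
t: 54.7
tool_pos: [0.4426, -0.0951, 0.2083]
orientation: [2.055, 2.371, 0.002]
force: [1.0, 1.0, -1.5]
opening: 0.0645
```

```bash
python3 go.py .6365 .0562 .21 95.2
```

```text
t54.70 pos [ 0.4426 -0.0951  0.2083] shift [ 1.222  2.134 -0.012] turn [0.0011 0.0005 0.0165] open 0.0645 F [ 1.   1.  -1.5]
```

Emit:
move_arm:
  series:
    - [0.04,0.07,0,0,0,0,-1]
    - [0.12,0.21,0,0,0,0,-1]
    - [0.21,0.38,0,0,0,0,-1]
    - [0.31,0.55,0,0,0,0,-1]
    - [0.41,0.72,0,0,0,0,-1]
    - [0.49,0.86,0,0,0,0,-1]
    - [0.55,0.96,0,0,0,0,-1]
    - [0.57,1,0,0,0,0,-1]

```text
t: 55.5
tool_pos: [0.5323, -0.0231, 0.2043]
orientation: [-2.055, -2.373, 0.001]
force: [-0.4, -0.3, -2.8]
opening: 0.0645
```

Emit:
move_arm:
  series:
    - [0.04,0.07,0,0,0,0,-1]
    - [0.12,0.21,0,0,0,0.004,-1]
    - [0.21,0.38,0,0,0,0.008,-1]
    - [0.31,0.55,0,0,0,0.012,-1]
    - [0.41,0.72,0,0,0,0.016,-1]
    - [0.49,0.86,0,0,0,0.016,-1]
    - [0.55,0.96,0,0,0,0.016,-1]
    - [0.57,1,0,0,0,0.016,-1]

```text
t: 56.3
tool_pos: [0.6235, 0.047, 0.2053]
orientation: [-2.116, -2.322, 0.0]
force: [-0.2, 0.4, -2.7]
opening: 0.0644
```

```bash
python3 go.py .6365 .0562 .112 95.2
```

```text
t56.30 pos [0.6235 0.047  0.2053] shift [0.08  0.138 0.933] turn [-0.0001 -0.      0.0006] open 0.0644 F [-0.2  0.4 -2.7]
```

Emit:
move_arm:
  series:
    - [0.04,0.07,0,0,0,0,-1]
    - [0.07,0.12,0,0,0,0,-1]
    - [0.07,0.12,0,0,0,0,-1]
    - [0.07,0.12,0,0,0,0,-1]

```text
t: 56.7
tool_pos: [0.6343, 0.0544, 0.2056]
orientation: [-2.117, -2.321, 0.0]
force: [-0.8, 0.2, -3.3]
opening: 0.0646
```

```bash
python3 go.py .6365 .0562 .112 95.2
python3 - <<'E'
from h import *
for n in("side","top"):
    c=cam(n);f=c["frame"][:,:,::-1]
    f=f[170:320,290:450] if n=="side" else f[120:280,180:360]
    cv2.imwrite(f"pics/{n}21.png",cv2.resize(f,None,fx=3.4,fy=3.4))
E
```

```text
t56.70 pos [0.6343 0.0544 0.2056] shift [0.016 0.024 0.936] turn [-0.0001  0.      0.0004] open 0.0646 F [-0.8  0.2 -3.3]
```

View pics/side21.png

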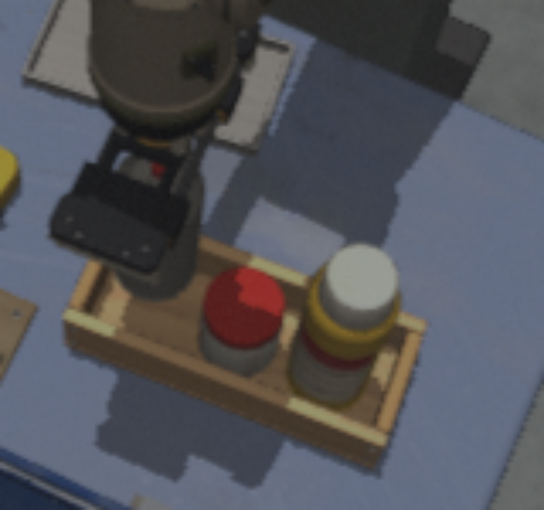

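The primer (foot at (155,285)) hangs over its end of the rack, clear of the jar at (240,320). Lowering.

Emit:
move_arm:
  series:
    - [0.01,0.02,0.1,0,0,0,-1]
    - [0.01,0.02,0.25,0,0,0,-1]
    - [0.01,0.02,0.4,0,0,0,-1]
    - [0.01,0.02,0.55,0,0,0,-1]
    - [0.01,0.02,0.7,0,0,0,-1]
    - [0.01,0.02,0.8,0,0,0,-1]
    - [0.01,0.02,0.87,0,0,0,-1]
    - [0.01,0.02,0.87,0,0,0,-1]

```text
t: 57.6
tool_pos: [0.6356, 0.0558, 0.1172]
orientation: [-2.116, -2.32, 0.002]
force: [0.1, 0.8, -3.4]
opening: 0.0645
```

Emit:
move_arm:
  series:
    - [0,0,0.02,0,0,0,-1]
    - [0,0,0.04,0,0,0,-1]
    - [0,0,0.04,0,0,0,-1]
    - [0,0,0.04,0,0,0,-1]

```text
t: 58.0
tool_pos: [0.6366, 0.0558, 0.1151]
orientation: [2.116, 2.321, 0.001]
force: [-0.4, -0.8, -2.1]
opening: 0.0643
```

```bash
python3 go.py .6365 .0562 .112 95.2
```

```text
t58.00 pos [0.6366 0.0558 0.1151] shift [ 0.004 -0.     0.031] turn [0.0002 0.     0.0005] open 0.0643 F [-0.4 -0.8 -2.1]
```

Emit:
move_arm:
  series:
    - [0,0,0.02,0,0,0,-1]
    - [0,0,0.02,0,0,0,-1]
    - [0,0,0.02,0,0,0,-1]

```text
t: 58.3
tool_pos: [0.6363, 0.0558, 0.1126]
orientation: [-2.117, -2.321, 0.0]
force: [-0.3, -0.8, -1.9]
opening: 0.0646
```

Emit:
move_arm:
  series:
    - [0,0,0.01,0,0,0,-1]
    - [0,0,0.01,0,0,0,-1]
    - [0,0,0.01,0,0,0,-1]

```text
t: 58.6
tool_pos: [0.6365, 0.0558, 0.1118]
orientation: [2.117, 2.321, 0.0]
force: [-1.1, 0.4, -1.9]
opening: 0.0646
```

Emit:
move_arm:
  series:
    - [0,0,0.01,0,0,0,-1]
    - [0,0,0.01,0,0,0,-1]
    - [0,0,0.01,0,0,0,-1]

```text
t: 58.9
tool_pos: [0.6365, 0.0558, 0.1118]
orientation: [2.116, 2.321, 0.001]
force: [-3.4, -1.1, 5.0]
opening: 0.0646
```

Emit:
move_arm:
  series:
    - [0,0,-0.01,0,0,0,-1]
    - [0,0,-0.01,0,0,0,1]
    - [0,0,-0.01,0,0,0,1]
    - [0,0,-0.01,0,0,0,1]
    - [0,0,-0.01,0,0,0,1]
    - [0,0,-0.3,0,0,0,1]
    - [0,0,-0.7,0,0,0,1]
    - [0,0,-1,0,0,0,1]

```text
t: 59.7
tool_pos: [0.6366, 0.0558, 0.2128]
orientation: [2.116, 2.321, 0.001]
force: [0.5, 0.9, 0.6]
opening: 0.0931
```

Emit:
move_arm:
  series:
    - [0,0,-0.5,0,0,0,1]
    - [-0.3,-0.4,-0.5,0,0,0,1]
    - [-0.6,-0.8,-0.5,0,0,0,1]
    - [-0.8,-1,-0.5,0,0,0,1]
    - [-0.8,-1,-0.5,0,0,0,1]

```text
t: 60.2
tool_pos: [0.5426, -0.0355, 0.2612]
orientation: [2.119, 2.318, -0.001]
force: [-0.1, 0.0, -0.3]
opening: 0.0928
```

Emit:
move_arm:
  series:
    - [-0.5,-0.3,-0.2,0,0,0,1]
    - [-1,-0.6,-0.3,0,0,0,1]
    - [-1,-0.6,-0.3,0,0,0,1]
    - [-1,-0.6,-0.3,0,0,0,1]
    - [-1,-0.6,-0.3,0,0,0,1]

```text
t: 60.7
tool_pos: [0.4941, -0.1379, 0.2907]
orientation: [2.118, 2.32, 0.001]
force: [0.6, -0.5, 0.4]
opening: 0.0931
```

```bash
sed -i 's/(340,240,390,300),.071/(220,110,290,200),.065/; s/(250,150,290,190)/(400,190,470,260)/; s/(215,215,260,260),(400,200,450,250),.082/(240,145,300,190),(340,230,390,290),.091/' m2.py
cat >> m2.py <<'E'
a,sa,_=mask(T,(0,120,60),(10,255,255),(280,145,305,175));b,sb,_=mask(S,(0,120,60),(10,255,255),(325,225,345,250));print("nozzle",a,sa,b,sb,*tri(T,a,S,b))
f=S["frame"][:,:,::-1];cv2.imwrite("pics/sideF.png",f);cv2.imwrite("pics/topF.png",T["frame"][:,:,::-1])
s=read_state();print(s["t"],s["tool_pos"],s["force"],s["opening"])
E
python3 m2.py
```

```text
Traceback (most recent call last):
  File "m2.py", line 8, in <module>
    a,sa,ma=mask(T,lo,hi,bt);b,sb,mb=mask(S,lo,hi,bs); print(n,a,sa,b,sb,*tri(T,a,S,b),onz(T,a,z),onz(S,b,z))
            ~~~~^^^^^^^^^^^^
  File "h.py", line 20, in mask
    n,l,s,ce=cv2.connectedComponentsWithStats(mm); k=1+np.argmax(s[1:,4]); return ce[k],s[k],(l==k)
                                                       ~~~~~~~~~^^^^^^^^^
ValueError: attempt to get argmax of an empty sequence
```

```bash
sed -i 's/^for n,lo/for n,lo/; s/^    a,sa,ma=mask/    try: mask(T,lo,hi,bt)\n    except Exception: print(n,"top hidden"); b,sb,mb=mask(S,lo,hi,bs); print(b,sb,onz(S,b,z)); continue\n    a,sa,ma=mask/' m2.py; python3 m2.py
```

```text
boxtop top hidden
[252.3875 148.5156] [241 139  24  20 289] [ 0.4565 -0.3178  0.065 ]
lid [267.0932 168.1841] [256 156  23  25 440] [361.4754 259.6183] [350 249  24  23 427] [0.6273 0.1286 0.0875] 0.0007772011340028699 [0.6271 0.1276 0.091 ] [0.6284 0.1293 0.091 ]
cap [223.7382 165.4356] [214 154  23  24 466] [396.1498 251.0139] [387 242  19  19 287] [0.6202 0.2038 0.2204] 0.000787127583791575 [0.6204 0.2051 0.217 ] [0.6189 0.2033 0.217 ]
tape [357.6627 173.9527] [353 164  19  23 169] [278.358  221.8704] [270 210  19  23 162] [ 0.6153 -0.1206  0.0423] 0.021539710634541617 [ 0.6108 -0.1117  0.034 ] [ 0.6171 -0.133   0.034 ]
[267.5272 169.1396] [361.4271 262.0421]
nozzle [290.6154 159.3846] [289 158   4   4  13] [335.5    236.2857] [334 235   4   4  14] [0.6358 0.0559 0.1752] 0.00016771341690124093
60.9 [ 0.494  -0.137   0.2901] [ 0.5011 -0.9106 -0.8532] 0.09299113034051823
```

View pics/sideF.png

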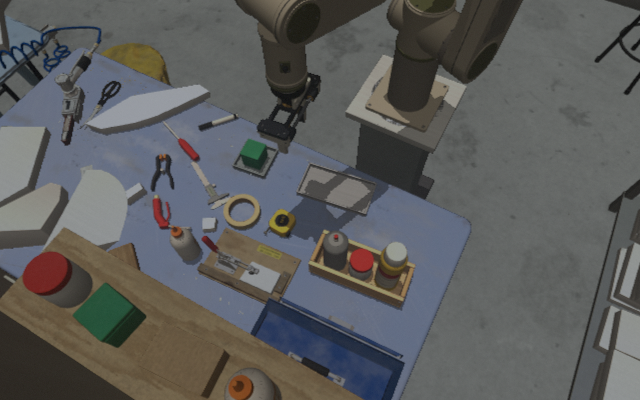

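View pics/topF.png

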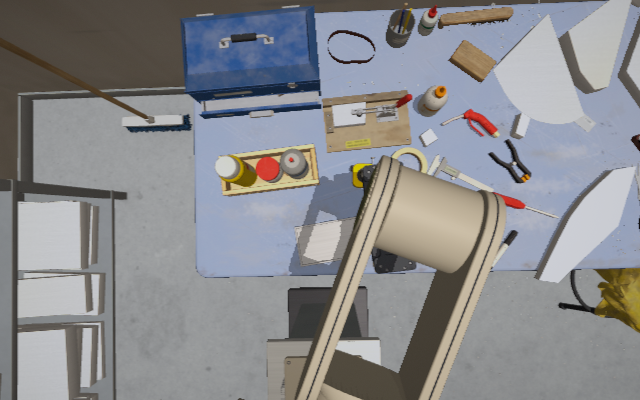

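Side view: all items are back in the rack (primer (335,245), jar (361,262), glue can (395,258)), the box stands in the small tray (254,152), and the tape measure is still at (282,221). In the top view the arm hides the box and half the tape measure. Handing in.

```bash
python3 -c "
from plant import *
print(close_job())"
```

```text
the job is handed in; nothing more can be done
None
```

I handed the job in at about 61 s, with every step carried out in the order asked. No verdict is reported, so this rests on my own last checks.

I stood the glue can and then the primer can in the long tray. Next I moved the ear-plug box to the small tray and put the screw jar in the middle of the rack. Last, both cans went back to their own places.

| Item | Last check |
|---|---|
| Glue can cap, both views | within about 1 mm of where it stood at the start |
| Primer can nozzle, both views | within about 1 mm sideways and 2 mm in height of the start |
| Screw jar | about 1.5 mm from the rack's middle |
| Ear-plug box | about 3 mm from the small tray's centre |
| Gripper | open and clear of everything |

Some checks were weaker or disagreed:
- **Ear-plug box:** the arm hid it from the top camera, so its final position comes from the side view only. Readings just after placing it were off by about 25 mm because of shadow on the box, but the picture showed it centred.
- **Tape measure:** it was half hidden or in shadow at the end, so the computed position was poor. Its visible edges had not moved in either view.
- **Grip widths:** the gripper read about 62 mm on the 65 mm glue can and the 64 mm jar, which I could not explain. Both held without slipping.
- **Heights:** measured heights agreed with the text to within about 5 mm for the objects. Some hand-picked rack and tray corners were off by up to about 17 mm.

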